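Switch the lamp on behind the UV shield with a reach hook

ROBOT

A 7-joint arm with a two-finger parallel gripper is mounted at the origin on the work surface. World frame = base frame: x ahead of the robot, y to its left, z up, the work surface at z = 0. Lengths are in m, angles in degrees, forces in N, time in s.
With the tool pointing down it reaches from about 0.425 to 0.875 m from the base axis. Payload 4.7 kg.
Tool frame: the origin (TCP) lies midway between the tips of the shut fingers; the grasp point (between the pads) lies 19 mm behind it; y points along the fingers, x is the direction in which the jaws open and shut, and the axes are right-handed (so a half turn about y gives the same grasp; the last joint's range is limited). The gripper opens to 87 mm and grips with 3 to 60 N. Pads are 19 mm wide; open, the fingers measure 117 mm over their backs; the gripper's body (75 mm by 190 mm) begins 51 mm behind the grasp point.
Start: joints at [-68.405, 18.392, -4.016, 83.108, 1.295, 78.541, -3.26], TCP at [0.231, 0.608, 0.223] pointing down, gripper open.
Joint ranges: [-163.93, 163.93], [-17.29, 119.83], [-79.2, 71.16], [3.27, 140.29], [-89.18, 269.18], [5.43, 117.66], [-154.24, 154.24]. Speed limits (degrees/s): [147.25, 147.25, 180, 180, 180, 180, 180].

INTERFACE

Orientations are given as [roll, pitch, yaw] about the fixed x, y, z axes, in that order (R = Rz(yaw) Ry(pitch) Rx(roll)).
In Python, from cell import env gives the robot as it stands.
- The arm moves only by the tool carry_out, never from a script. Its argument "targets" is a list of rows, each a list of 2 entries, a list of its own where there are three numbers: the shift along the tool's x, y, z in mm, then the turn, a rotation vector about the tool's x, y, z in degrees. A call has 1 to 12 rows; each row shifts and turns the commanded pose from where the row before left it, along the tool's axes as they then stand; what a row does not reach is not made up. A row lasts 1/10 s, in which the tool goes at most 50 mm and 8.59 degrees, less where a joint would pass 70% of its speed; a pose out of reach is approached as far as the arm can. A call with a gripper value outside its range is refused whole. "jaw" is the opening, from 0 (shut) to 1 (fully open), set as the call begins (left out, the last holds). The fingers move at their own pace and stop on an object; "squeeze" is the grip in N (left out, the last holds). Time passes only in rows, so rows that do not move let the fingers close. It gives the time, the measured TCP pose, the force and the opening at its end, in the units of the state.
- env.get_obs(): the state, without advancing time (a new reading comes with each control period).
- env.read_camera(name): name is "scene" or "top" or "wrist"; returns the picture (480x640x3 uint8, red, green, blue); there is no depth.
- env.get_calibration(name): a dict with "fx", "fy", "cx", "cy" (pixels), "R" (3x3) and "t" (3): a world point X has camera coordinates R X + t; the wrist camera has in their place "hand_eye" (4x4, takes a point from camera to tool coordinates, whose origin is the TCP and whose axes are the tool frame's). Camera axes: x right, y down, z forward; pixel columns grow to the right and rows downward; lengths in m; the calibration is good to about 2 mm. A picture is of the moment at which its call begins: read the wrist's pose just before it. get_calibration takes no time and is no camera call.
- env.sign_off(): hands the job in, once; it reports no verdict.
Trained networks look in the newest picture that a camera, given by its name, has taken for a name from the list of things; names that differ only in an ending like _2 or _b are one class to them, and where a whole thing is asked for, a point or a joint stands for the part that bears it (a point fixed in the world has none). Each returns a list of dicts, best first, with "p" (0 to 1); they miss things now and then, are a little off and sometimes report something else, mostly with a low value. They report only what shows in the picture. A call takes as long as a camera call. They do not tell look-alikes from the thing itself.
- env.outline_of(camera, label): "mask" (480x640 bool, what is visible of it) and "xy" ([column, row] in pixels, amid what is visible of it).
The state is a dict: "time_s": time; "qpos": joint angles; "joint_velocities": joint speeds; "effort": joint torques, N m; "tool_pos": TCP position; "tool_rot": TCP orientation; "force": force on the tool from outside, world axes, zero at the start; "wrist_torque": the same for the moment, N m; "grip_width": finger opening in m.
Only numpy, scipy, OpenCV 4.12 (cv2) and the standard library are available. Lean on these libraries where they do the work, as an engineer would, in place of code of your own. Each camera call takes 0.05 s, during which the arm holds its last target.

TASK

The lamp behind the amber shield must be switched on without the hand reaching down behind the shield. Draw the bent reach hook out of its storage sleeve by its rod, lay it in the notched rest and let go, then take it again by its blue handle, reach over the shield and pull the lever with the green knob fully over towards the shield with the bent end, and lay the hook back in the rest. Keep fingers and arm off the lever units, leave the yellow lever and the other things as they are, and do not knock the shield.

Things in the scene. Friction and masses are not known exactly. Their poses are not given: they have to be found in the camera images.
- hook: Bent hook, about 0.13 kg: blue handle 90 x 20 x 20 mm, straight round rod (8 mm thick), its end bent 90 degrees into a leg. Origin: handle centre; x along the rod to the leg; z up when the leg points down. Handle x -45..45, rod on the x axis x 45..150, leg from (150,0,0) down to z -74, mass centre x 20. Starts level in the sleeve, leg down, origin 100 mm above the bench.
- hook_neck (a point): Point on the hook's rod axis at x 110 in the hook's frame: the place to grip the rod while the handle is in the sleeve (also free of the rest's uprights when the hook lies in the rest).
- hook_tip (a point): Lower end of the hook's leg, at (150, 0, -74) mm in the hook's frame.
- sleeve: Fixed black square tube on a white pedestal, left or right. Origin on the bench; x points out of its mouth. Bore 26 x 26 mm, floor 90 mm and outer top 121 mm up, 36 mm wide outside; closed at x -53, mouth at x 42. The handle lies inside, hook origin over the sleeve's (within 3 mm), same yaw; draw the hook straight out along +x by 100 mm before lifting. Base plate 110 x 90 x 12 mm.
- rest: Fixed rest: white plate 150 x 90 x 12 mm, two black notched uprights 12 mm thick. Origin on the bench; x is where the hook's leg end points. Rear one at x -38: U notch 25 mm wide, flared lips, floor 90 mm, top 117 mm up, for the handle. Front one at x 68: V notch for the rod, top 114 mm up. In the rest, the handle at x -25..45 and the rod at x 85..135 are free to grip; the leg hangs clear.
- rest_seat (a point): In the rest, 100 mm above the bench at the rest's origin: where the hook's origin (handle centre) belongs when the hook lies in the rest with its x along the rest's x. Anything within 25 mm is good; lowered straight in from about 30 mm above.
- shield: Fixed upright amber shield with an aluminium frame, 228 mm wide along its y, frame 12 mm thick along its x, 130 mm high. Origin at the bench under its middle; x points to its far side (away from the robot), where the lever units stand 75 mm behind it (unit centres), 50 mm to each side of its middle.
- green_unit: Fixed white box with the green lever, 70 mm along x, 84 mm along y, 56 mm tall, turned like the shield; origin at the bench under its middle. It may be the left or the right one. The lever's pivot is 58 mm above the bench over the origin.
- green_lever (a joint): Green lever's angle, rad: 0 leans 0.5 rad away from the shield (off), 1.0 leans 0.5 rad towards the shield (fully on, at its stop). 55 mm from pivot to knob centre, steel stick 9 mm thick. Stays where left; takes about 1.5 N at the knob.
- green_knob (a point): Centre of the green knob (ball of 18 mm diameter): 106 mm above the bench at either end, 113 mm upright; along the unit's x it goes from +26 mm (off) to -26 mm (fully on).
- yellow_unit: The other lever unit, the same but with a yellow knob; leave alone.
- yellow_knob (a point): Centre of the yellow knob; its lever may lean either way at the start and must stay so.
- media_bottle: Bystander: amber bottle, 64 mm diameter, 150 mm tall, orange cap; origin under its middle; stands upright.
- saline_jar: Bystander: clear jar, 60 mm diameter, 80 mm tall, blue lid; origin under its middle; stands upright.
- dish_stack: Bystander: stack of three culture dishes, 60 mm diameter, 44 mm tall; origin under its middle; stands upright.
- tip_box: Bystander: blue box with clear lid, 70 x 100 x 42 mm; origin under its middle; stands upright.
- beaker: Bystander: glass beaker, 70 mm diameter, 90 mm tall; origin under its middle; stands upright.
Not all that is in view belongs to the job. Leave any black look-alike of the hook alone.

How it is judged:
By the outcome, as a careful person would: the job done as asked, in the order asked, and still so for the second after the job is handed in, with the robot touching nothing.
It also fails if it takes over 72 s, if anything falls off the work surface, if the arm or the gripper's body presses on something with over 40 N, if the wrist force passes 120 N, or if a joint passes its speed limit or range.

## Working session

There is one attempt and no reset: what is moved stays moved. The work goes in short steps, Python scripts to look and compute and a tool call to move; the robot and the scene stay as the last step left them, time stands still between calls to the robot, and variables do not carry over. Pictures are saved under pics/ and viewed, and the job is handed in when it is done.

Besides the shell and the picture viewer there is one more tool, called after ">>>" as name(argument=value, ...), one argument or row to a line, values as JSON. carry_out: Moves the arm, as the interface text tells. Its arguments: {"type":"object","properties":{"targets":{"type":"array","items":{"type":"array"}},"jaw":{"type":"number"},"squeeze":{"type":"number"}},"required":["targets"]}

```bash
ls; mkdir -p pics; cat > h.py <<'E'
import numpy as np, cv2
from cell import env
from scipy.spatial.transform import Rotation as Ro
def snap(cam,fn):
    im=env.read_camera(cam); cv2.imwrite('pics/'+fn,cv2.cvtColor(im,cv2.COLOR_RGB2BGR)); return im
E
python3 - <<'E'
from h import *
np.set_printoptions(precision=4,suppress=True)
o=env.get_obs(); print(o)
for c in ['scene','top','wrist']:
    print(c,env.get_calibration(c)); snap(c,c+'0.png')
E
```

```text
pics
{'time_s': 0.0, 'qpos': array([-68.4041,  18.4392,  -4.018 ,  83.1727,   1.2966,  78.5411,
        -3.2604]), 'joint_velocities': array([-0.0936,  0.0529,  0.0262, -0.0582,  0.0458, -0.0727, -0.0059]), 'effort': array([  0.    , -49.1282,  -0.4037, -31.2537,  -0.0639,   0.0435,
         0.0002]), 'tool_pos': array([0.2305, 0.6072, 0.2215]), 'tool_rot': array([-90.0064,   0.1077,  69.2162]), 'force': array([-0.6992,  0.0752, -0.2303]), 'wrist_torque': array([-0.0074, -0.0442, -0.006 ]), 'grip_width': 0.08690239147685848}
scene {'fx': 455.70977866893884, 'fy': 455.70977866893884, 'cx': 327.5826886924901, 'cy': 245.97779945601704, 'R': array([[-0.7814,  0.6239, -0.0087],
       [ 0.4933,  0.6092, -0.6209],
       [-0.3821, -0.4895, -0.7838]]), 't': array([ 0.4552, -0.237 ,  1.2701])}
top {'fx': 492.0282234575885, 'fy': 492.0282234575885, 'cx': 315.63915895100405, 'cy': 234.16685557380814, 'R': array([[ 0.0186, -0.9998,  0.0047],
       [-0.9959, -0.019 , -0.0883],
       [ 0.0884, -0.003 , -0.9961]]), 't': array([0.0094, 0.5832, 1.1463])}
wrist {'fx': 376.76735896736915, 'fy': 376.76735896736915, 'cx': 311.8454292768662, 'cy': 232.4752384030322, 'hand_eye': array([[ 1.    , -0.0006,  0.    ,  0.0002],
       [-0.0002, -0.292 ,  0.9564, -0.1625],
       [-0.0006, -0.9564, -0.292 ,  0.0803],
       [ 0.    ,  0.    ,  0.    ,  1.    ]])}
```

View pics/scene0.png

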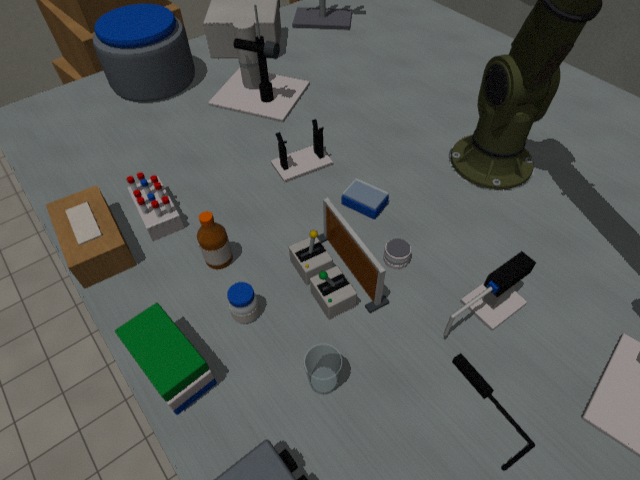

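View pics/top0.png

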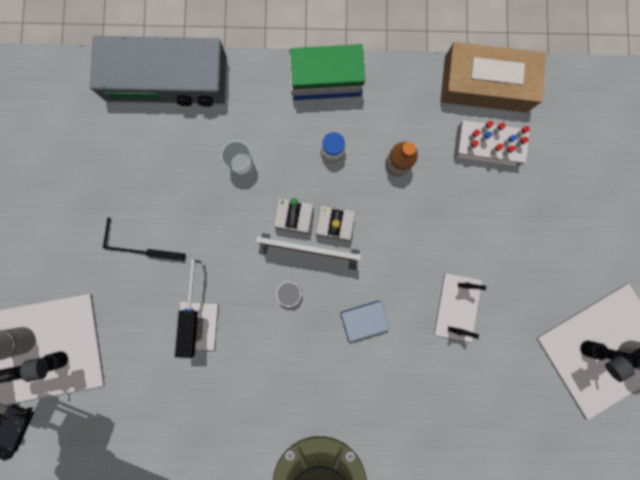

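View pics/wrist0.png

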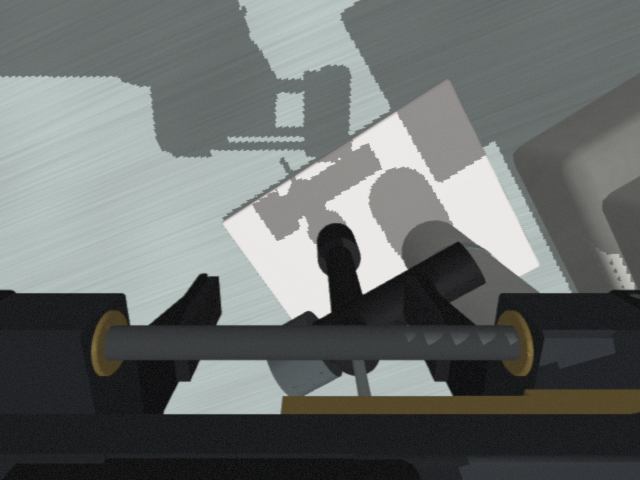

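```bash
cat > seg.py <<'E'
from h import *
import pickle
out={}
for c in ['top','scene']:
    env.read_camera(c)
    for l in ['hook','sleeve','rest','shield','green_unit','yellow_unit','green_knob','yellow_knob','media_bottle','saline_jar','dish_stack','tip_box','beaker']:
        r=env.outline_of(c,l); out[c,l]=r
        print(c,l,[(round(d['p'],2),np.round(d['xy']).tolist(),int(d['mask'].sum())) for d in r])
pickle.dump(out,open('seg.pkl','wb'))
E
python3 seg.py
python3 - <<'E'
import cv2
t=cv2.imread('pics/top0.png')
s=cv2.imread('pics/scene0.png')
def z(im,x,y,w,h,k,n): cv2.imwrite('pics/'+n,cv2.resize(im[y:y+h,x:x+w],None,fx=k,fy=k,interpolation=cv2.INTER_CUBIC))
z(t,150,240,100,130,4.5,'zt1.png'); z(t,420,260,80,90,6,'zt2.png'); z(t,250,190,120,85,6,'zt3.png')
z(s,430,240,120,110,5,'zs1.png'); z(s,260,110,90,80,7,'zs2.png'); z(s,280,190,120,130,4.5,'zs3.png')
E
```

```text
top hook [(0.82, [155.0, 252.0], 426), (0.79, [192.0, 280.0], 241)]
top sleeve [(0.72, [193.0, 329.0], 1956), (0.33, [334.0, 225.0], 45)]
top rest []
top shield []
top green_unit [(0.75, [294.0, 217.0], 1129), (0.44, [332.0, 151.0], 611)]
top yellow_unit [(0.57, [337.0, 222.0], 1151)]
top green_knob [(0.45, [293.0, 206.0], 102)]
top yellow_knob [(0.51, [336.0, 224.0], 51)]
top media_bottle [(0.59, [400.0, 161.0], 906)]
top saline_jar [(0.82, [329.0, 152.0], 643)]
top dish_stack [(0.97, [290.0, 292.0], 504)]
top tip_box [(0.81, [366.0, 324.0], 1321)]
top beaker [(0.93, [239.0, 156.0], 872)]
scene hook [(0.95, [481.0, 389.0], 1149), (0.9, [469.0, 304.0], 280), (0.44, [305.0, 160.0], 1751)]
scene sleeve [(0.61, [502.0, 294.0], 2559), (0.53, [328.0, 278.0], 114)]
scene rest [(0.75, [467.0, 302.0], 412), (0.61, [305.0, 158.0], 1804)]
scene shield [(0.8, [353.0, 256.0], 2766)]
scene green_unit [(0.65, [334.0, 290.0], 1587), (0.19, [310.0, 258.0], 1370)]
scene yellow_unit [(0.64, [308.0, 257.0], 1414)]
scene green_knob []
scene yellow_knob [(0.68, [464.0, 304.0], 279), (0.48, [311.0, 240.0], 103)]
scene media_bottle []
scene saline_jar [(0.98, [244.0, 300.0], 1064)]
scene dish_stack [(0.61, [398.0, 253.0], 723), (0.43, [323.0, 281.0], 110)]
scene tip_box [(0.56, [360.0, 199.0], 1257), (0.43, [505.0, 294.0], 2641)]
scene beaker [(0.85, [321.0, 364.0], 1509)]
```

View pics/zt1.png

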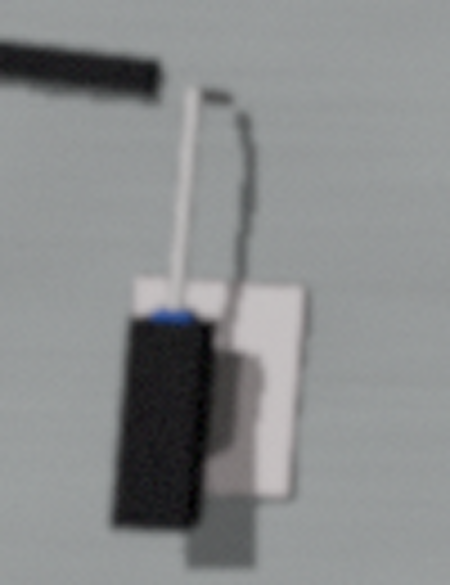

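View pics/zt2.png

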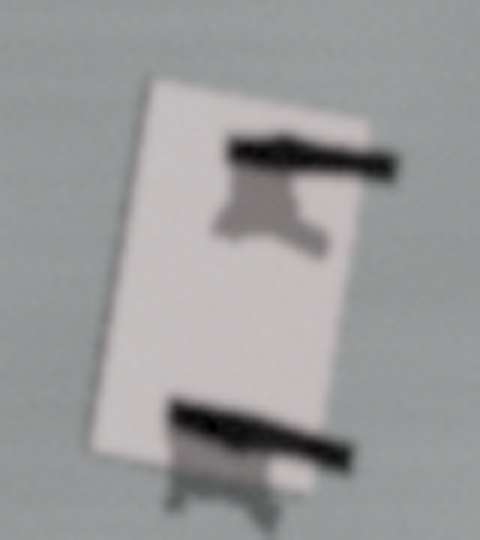

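View pics/zt3.png

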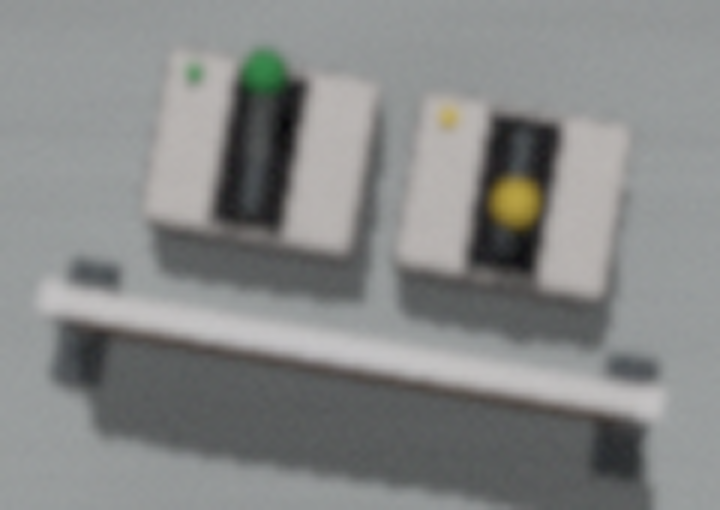

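View pics/zs1.png

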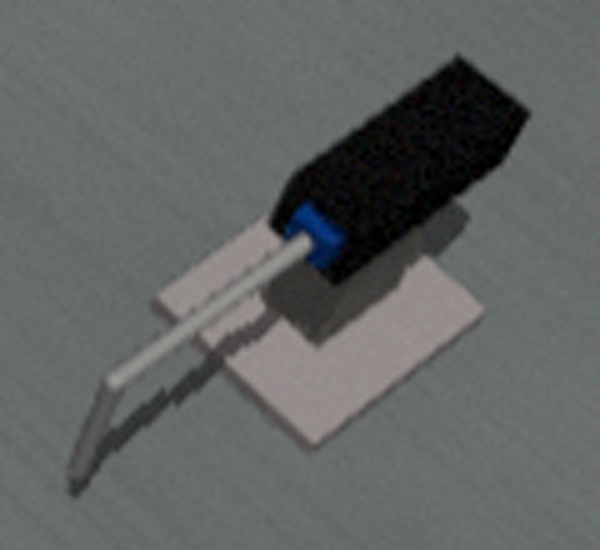

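View pics/zs2.png

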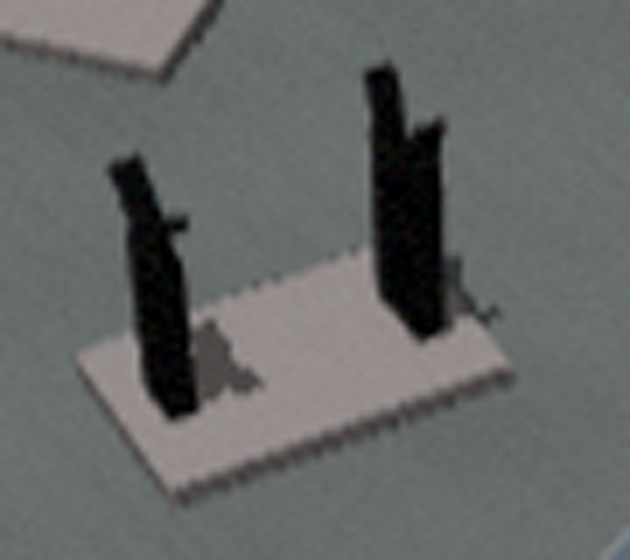

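View pics/zs3.png

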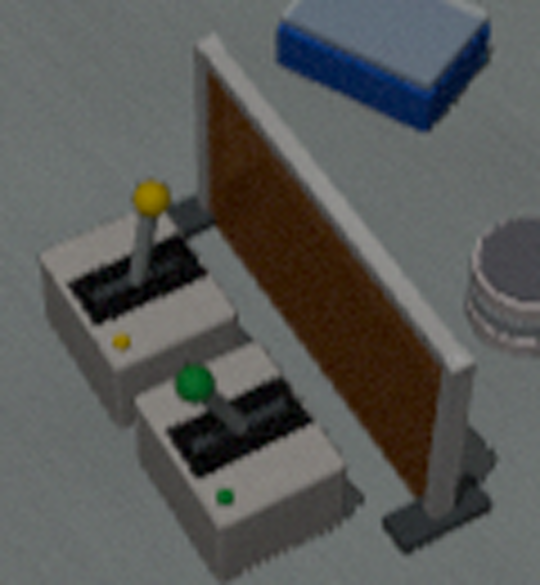

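```bash
cat > fit.py <<'E'
from h import *
from scipy.optimize import least_squares
C={c:env.get_calibration(c) for c in['top','scene']}
def proj(c,X):
    k=C[c]; p=np.atleast_2d(X)@np.array(k['R']).T+k['t']; return np.c_[k['fx']*p[:,0]/p[:,2]+k['cx'],k['fy']*p[:,1]/p[:,2]+k['cy']]
def px(pts,ox,oy,k): return [((u+.5)/k-.5+ox,(v+.5)/k-.5+oy) for u,v in pts]
def place(p,L):
    c,s=np.cos(p[2]),np.sin(p[2]); L=np.atleast_2d(L)
    return np.c_[p[0]+c*L[:,0]-s*L[:,1],p[1]+s*L[:,0]+c*L[:,1],L[:,2]]
def fit(name,obs,x0):
    def r(p): return np.concatenate([(proj(c,place(p,L))-np.array(u)).ravel() for c,L,u in obs])
    s=least_squares(r,x0); print(name,np.round([*s.x[:2],np.degrees(s.x[2])],4)); print(np.round(s.fun.reshape(-1,2),1).tolist()); return s.x
def tri(n,a,b):
    s=least_squares(lambda X:np.concatenate([(proj('top',X)-a).ravel(),(proj('scene',X)-b).ravel()]),[.6,0,.1]); print(n,np.round(s.x,4),np.round(s.fun,1)); return s.x
T1=(150,240,4.5);T2=(420,260,6);T3=(250,190,6);S1=(430,240,5);S2=(260,110,7);S3=(280,190,4.5)
if __name__=='__main__':
    m=np.array
    hk=fit('hook',[('top',m([[.15,0,.1],[.045,0,.1]]),px([(191,95),(176,312)],*T1)),
     ('scene',m([[.15,0,.1],[.15,0,.026],[.045,0,.1]]),px([(113,381),(77,482),(307,240)],*S1))],[.4,.28,0])
    sl=fit('sleeve',[('top',m([[.042,.018,.121],[.042,-.018,.121],[-.053,-.018,.121],[-.053,.018,.121]]),px([(130,318),(213,322),(198,527),(112,524)],*T1))],[.4,.28,0])
    # rest: plate corners, unknown plate offset in x -> fit plate centre
    rp=fit('restplate',[('top',m([[.075,.045,.012],[.075,-.045,.012],[-.075,-.045,.012],[-.075,.045,.012]]),px([(150,80),(370,121),(312,490),(92,450)],*T2)),
      ('scene',m([[.075,.045,.012],[.075,-.045,.012],[-.075,.045,.012]]),px([(172,488),(80,357),(514,370)],*S2))],[.4,-.3,0])
    sh=fit('shield',[('top',m([[0,.114,.13],[0,-.114,.13]]),px([(40,298),(663,401)],*T3)),('scene',m([[0,.114,.13],[0,-.114,.13]]),px([(458,362),(210,42)],*S3))],[.55,0,0])
    gu=fit('gunit',[('top',m([[.035,.042,.056],[.035,-.042,.056],[-.035,-.042,.056],[-.035,.042,.056]]),px([(172,50),(380,83),(350,252),(147,222)],*T3))],[.6,0.05,0])
    print('gunit from shield',place(sh,[.075,.05,.056]))
    g=tri('gknob',px([(264,70)],*T3),px([(195,383)],*S3)); y=tri('yknob',px([(516,202)],*T3),px([(151,198)],*S3))
    print('pred g',place(sh,[.075+.026,.05,.106]))
    im=cv2.imread('pics/top0.png'); 
    for u in [(-.038),(.068)]:
        for zz in (.012,.115):
            print(u,zz,(proj('top',place(rp,[[u,.02,zz],[u,-.02,zz]]))-[420,260])*6)
E
python3 fit.py
```

```text
hook [ 0.3632  0.2972 -2.1757]
[[0.9, -0.5], [0.5, -1.0], [1.1, 0.5], [0.6, -1.2], [0.1, 0.5]]
sleeve [ 0.3607  0.295  -2.1246]
[[0.8, 0.4], [-1.0, 0.5], [-1.1, -0.3], [1.2, -0.6]]
restplate [ 0.4166 -0.322  -9.6969]
[[-0.0, -0.5], [0.4, -0.3], [0.1, 0.7], [-0.7, 0.2], [0.1, 0.7], [-0.8, -0.2], [0.4, -1.0]]
shield [ 0.5438  0.0351 -9.0939]
[[0.7, -0.7], [0.6, 0.7], [1.6, 1.5], [-1.0, -0.8]]
gunit [ 0.6244  0.0733 -7.7296]
[[-0.4, -0.5], [0.5, -0.6], [0.9, 0.8], [-1.0, 0.3]]
gunit from shield [[0.62575196 0.0726214  0.056     ]]
gknob [0.6484 0.0704 0.1109] [ 0.3 -0.3  0.3  0. ]
yknob [ 0.6006 -0.0234  0.1145] [ 0.2 -0.3  0.3  0. ]
pred g [[0.65142516 0.06851203 0.106     ]]
-0.038 0.012 [[162.92649897 367.28469017]
 [262.52339256 386.33716241]]
-0.038 0.115 [[240.18136163 392.35381033]
 [349.39884867 413.25125516]]
0.068 0.012 [[206.30329679 103.30421189]
 [305.132321   122.09981161]]
0.068 0.115 [[287.02820063 102.9796088 ]
 [395.32298145 123.56849772]]
```

```bash
cat >> h.py <<'E'
def rows(pos,yaw,n=None,step=40,rstep=6,roll=-90,pitch=0):
    o=env.get_obs(); p=np.array(o['tool_pos']); R=Ro.from_euler('xyz',o['tool_rot'],degrees=True)
    T=Ro.from_euler('xyz',[roll,pitch,yaw],degrees=True)
    rv=(R.inv()*T).as_rotvec(); d=np.array(pos)-p
    if n is None: n=int(max(np.ceil(np.linalg.norm(d)*1000/step),np.ceil(np.degrees(np.linalg.norm(rv))/rstep),1))
    print('from',np.round(p,4),np.round(o['tool_rot'],2),'t',o['time_s'],'F',np.round(o['force'],1),'w',round(o['grip_width'],4))
    out=[]
    for i in range(n):
        Ri=R*Ro.from_rotvec(rv*i/n)
        out.append([np.round(Ri.inv().apply(d/n)*1000,1).tolist(),np.round(np.degrees(rv/n),2).tolist()])
    print(n); print(str(out).replace(' ',''))
E
python3 -c "
from h import *
rows([.44,.2935,.25],87.8)"
```

```text
from [0.2307 0.6077 0.2226] [-9.000e+01 -1.000e-02  6.922e+01] t 1.55 F [-0.1  0.  -0.4] w 0.0872
10
[[[-22.0,-2.7,-30.7],[0.0,-1.86,0.0]],[[-22.9,-2.7,-30.0],[0.0,-1.86,0.0]],[[-23.9,-2.7,-29.2],[0.0,-1.86,0.0]],[[-24.8,-2.7,-28.4],[0.0,-1.86,0.0]],[[-25.7,-2.7,-27.6],[0.0,-1.86,0.0]],[[-26.6,-2.7,-26.8],[0.0,-1.86,0.0]],[[-27.5,-2.7,-25.9],[0.0,-1.86,0.0]],[[-28.3,-2.7,-25.0],[0.0,-1.86,0.0]],[[-29.1,-2.7,-24.1],[0.0,-1.86,0.0]],[[-29.9,-2.7,-23.1],[0.0,-1.86,0.0]]]
```

```bash
python3 - <<'E'
from h import *
from fit import C
k=C['top']
def ray(c,u,v,z):
    k=C[c];d=np.array(k['R']).T@np.array([(u-k['cx'])/k['fx'],(v-k['cy'])/k['fy'],1]); o=-np.array(k['R']).T@k['t']; return (o+d*(z-o[2])/d[2]).round(3)
for p in [(60,358),(20,372),(100,295),(102,385),(10,345),(10,430)]: print(p,ray('top',*p,0),ray('top',*p,.2),ray('top',*p,.3))
print('other'); 
for p in [(258,98),(257,8),(270,48),(265,98),(240,45)]: print(p,ray('scene',*p,0.01),ray('scene',*p,.2),ray('scene',*p,.3))
for p in [(590,348),(625,368)]: print(p,ray('top',*p,0),ray('top',*p,.2),ray('top',*p,.3))
E
python3 -c "
import cv2
t=cv2.imread('pics/top0.png');s=cv2.imread('pics/scene0.png')
import numpy as np
a=cv2.resize(t[290:480,0:130],None,fx=3,fy=3);b=cv2.resize(s[0:130,190:320],None,fx=3,fy=3)
c=np.zeros((600,800,3),'uint8');c[:570,:390]=a;c[:390,400:790]=b;cv2.imwrite('pics/st.png',c)"
```

```text
(60, 358) [0.278 0.622 0.   ] [0.312 0.522 0.2  ] [0.329 0.472 0.3  ]
(20, 372) [0.244 0.715 0.   ] [0.284 0.599 0.2  ] [0.303 0.541 0.3  ]
(100, 295) [0.429 0.536 0.   ] [0.437 0.45  0.2  ] [0.441 0.407 0.3  ]
(102, 385) [0.217 0.519 0.   ] [0.261 0.436 0.2  ] [0.283 0.394 0.3  ]
(10, 345) [0.307 0.743 0.   ] [0.336 0.622 0.2  ] [0.35  0.562 0.3  ]
(10, 430) [0.111 0.728 0.   ] [0.172 0.61  0.2  ] [0.203 0.551 0.3  ]
other
(258, 98) [ 0.345 -0.653  0.01 ] [ 0.483 -0.397  0.2  ] [ 0.556 -0.262  0.3  ]
(257, 8) [ 0.004 -1.18   0.01 ] [ 0.22  -0.805  0.2  ] [ 0.333 -0.608  0.3  ]
(270, 48) [ 0.141 -0.886  0.01 ] [ 0.325 -0.577  0.2  ] [ 0.422 -0.415  0.3  ]
(265, 98) [ 0.327 -0.639  0.01 ] [ 0.47  -0.386  0.2  ] [ 0.544 -0.253  0.3  ]
(240, 45) [ 0.213 -0.973  0.01 ] [ 0.381 -0.645  0.2  ] [ 0.47  -0.472  0.3  ]
(590, 348) [ 0.324 -0.641  0.   ] [ 0.35  -0.529  0.2  ] [ 0.363 -0.474  0.3  ]
(625, 368) [ 0.279 -0.723  0.   ] [ 0.313 -0.598  0.2  ] [ 0.329 -0.535  0.3  ]
```

View pics/st.png

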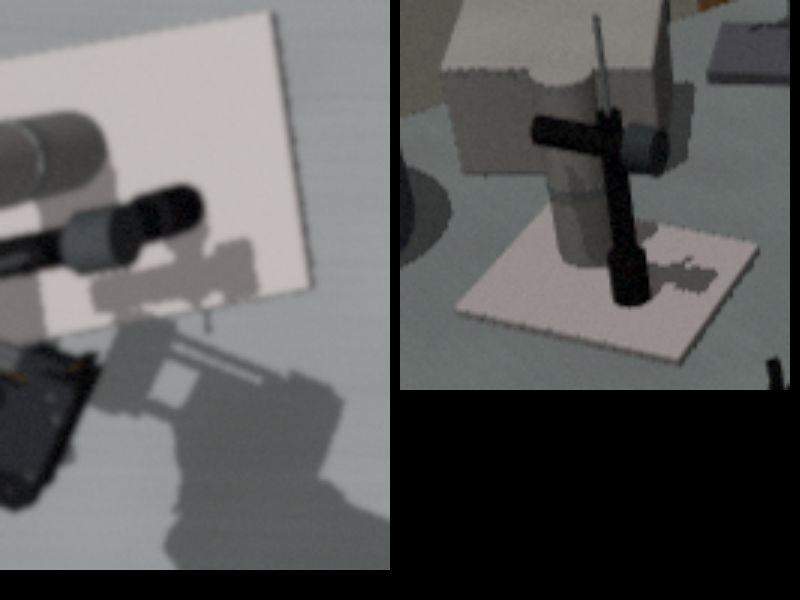

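>>> carry_out(
  targets=[
    [[0,-40,0],[0,0,0]],
    [[0,-40,0],[0,0,0]],
    [[0,-40,0],[0,0,0]],
    [[0,-40,0],[0,0,0]],
    [[0,-40,0],[0,0,0]],
  ],
  jaw=1,
)

```text
time_s: 2.05
tool_pos: [0.2306, 0.6074, 0.4245]
tool_rot: [-90.0, -0.0, 69.2]
force: [0.3, 1.9, 0.6]
grip_width: 0.0876
```

```bash
python3 -c "
from h import *
rows([.44,.2935,.40],87.8)"
```

```text
from [0.2306 0.6074 0.4245] [-9.000e+01 -4.000e-02  6.921e+01] t 2.05 F [0.3 1.9 0.6] w 0.0876
10
[[[-21.9,2.4,-30.7],[0.0,-1.86,0.0]],[[-22.9,2.4,-30.0],[0.0,-1.86,0.0]],[[-23.9,2.4,-29.2],[0.0,-1.86,0.0]],[[-24.8,2.4,-28.4],[0.0,-1.86,0.0]],[[-25.7,2.4,-27.6],[0.0,-1.86,0.0]],[[-26.6,2.4,-26.8],[0.0,-1.86,0.0]],[[-27.4,2.4,-25.9],[0.0,-1.86,0.0]],[[-28.3,2.4,-25.0],[0.0,-1.86,0.0]],[[-29.1,2.4,-24.1],[0.0,-1.86,0.0]],[[-29.8,2.4,-23.1],[0.0,-1.86,0.0]]]
```

>>> carry_out(
  targets=[
    [[-22,2,-31],[0,-2,0]],
    [[-23,2,-30],[0,-2,0]],
    [[-24,2,-29],[0,-2,0]],
    [[-25,2,-28],[0,-2,0]],
    [[-26,2,-28],[0,-2,0]],
    [[-27,2,-27],[0,-2,0]],
    [[-27,2,-26],[0,-2,0]],
    [[-28,2,-25],[0,-2,0]],
    [[-29,2,-24],[0,-2,0]],
    [[-30,2,-23],[0,-0.5,0]],
    [[0,0,0],[0,0,0]],
  ],
)

```text
time_s: 3.15
tool_pos: [0.4473, 0.2893, 0.4029]
tool_rot: [-90.1, 0.1, 87.1]
force: [0.2, -0.4, 0.1]
grip_width: 0.0871
```

```bash
python3 -c "
from h import *
rows([.44,.2935,.25],87.8)"
```

```text
from [0.4473 0.2893 0.4029] [-90.13   0.11  87.11] t 3.15 F [ 0.2 -0.4  0.1] w 0.0871
4
[[[1.0,38.2,2.0],[0.03,-0.17,-0.03]],[[1.0,38.2,1.9],[0.03,-0.17,-0.03]],[[1.0,38.2,1.9],[0.03,-0.17,-0.03]],[[1.0,38.2,1.9],[0.03,-0.17,-0.03]]]
```

>>> carry_out(
  targets=[
    [[1,38,2],[0,0,0]],
    [[1,38,2],[0,0,0]],
    [[1,38,2],[0,0,0]],
    [[1,38,2],[0,0,0]],
    [[0,0,0],[0,0,0]],
    [[0,0,0],[0,0,0]],
  ],
)

```text
time_s: 3.75
tool_pos: [0.4356, 0.3002, 0.2513]
tool_rot: [-90.0, 0.0, 87.7]
force: [-0.9, -0.5, 0.6]
grip_width: 0.0869
```

```bash
python3 - <<'E'
from h import *
o=env.get_obs();print(o['tool_pos'],o['tool_rot']); snap('wrist','w1.png')
E
```

```text
[0.43557732 0.30020176 0.25131507] [-8.99989280e+01  1.84196529e-03  8.77457635e+01]
```

View pics/w1.png

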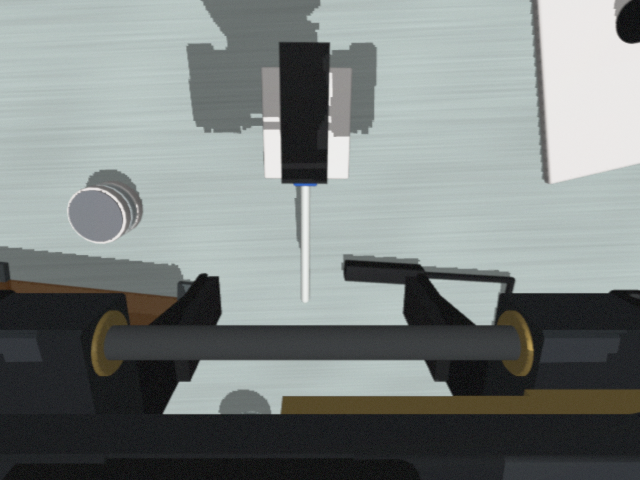

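```bash
cat >> h.py <<'E'
W=env.get_calibration('wrist'); HE=np.array(W['hand_eye'])
def wray(pos,rot,u,v,z):
    R=Ro.from_euler('xyz',rot,degrees=True)
    d=R.apply(HE[:3,:3]@np.array([(u-W['cx'])/W['fx'],(v-W['cy'])/W['fy'],1])); o=np.array(pos)+R.apply(HE[:3,3])
    return o+d*(z-o[2])/d[2]
E
python3 - <<'E'
from h import *
p=[0.43558,.3002,.25132];r=[-90,0,87.746]
a=wray(p,r,305.3,300,.1);b=wray(p,r,306,190,.1);print(a,b,np.degrees(np.arctan2(*(a-b)[1::-1])))
print([wray(p,r,u,v,.121).round(4) for u,v in [(280,44),(329,44),(328,183),(281,183)]])
E
```

```text
[0.51591816 0.29108229 0.1       ] [0.41362383 0.29628041 0.1       ] -2.909000118452581
[array([0.3051, 0.2831, 0.121 ]), array([0.3065, 0.3176, 0.121 ]), array([0.4049, 0.3142, 0.121 ]), array([0.4034, 0.2775, 0.121 ])]
```

```bash
python3 -c "
from h import *
rows([.473,.2931,.081],87.4)"
```

```text
from [0.4365 0.3006 0.2527] [-90.13  -0.11  87.73] t 3.8 F [ 0.2 -0.7 -0.2] w 0.0869
5
[[[-1.3,34.4,-7.3],[0.03,0.07,0.02]],[[-1.3,34.4,-7.3],[0.03,0.07,0.02]],[[-1.2,34.4,-7.3],[0.03,0.07,0.02]],[[-1.2,34.4,-7.3],[0.03,0.07,0.02]],[[-1.2,34.3,-7.4],[0.03,0.07,0.02]]]
```

>>> carry_out(
  targets=[
    [[-3,10,-18],[0,0.15,0]],
    [[-3,20,-19],[0,0.15,0]],
    [[0,35,0],[0,0,0]],
    [[0,35,0],[0,0,0]],
    [[0,35,0],[0,0,0]],
    [[0,20,0],[0,0,0]],
    [[0,0,0],[0,0,0]],
    [[0,0,0],[0,0,0]],
  ],
)

```text
time_s: 4.6
tool_pos: [0.4741, 0.2934, 0.098]
tool_rot: [-90.2, -0.1, 87.4]
force: [0.1, -0.0, 1.1]
grip_width: 0.087
```

```bash
python3 -c "
from h import *
snap('wrist','w2.png');snap('scene','s2.png')
rows([.473,.2931,.081],87.4)"
```

```text
from [0.4743 0.2936 0.0985] [-90.22  -0.18  87.41] t 4.7 F [ 1.   1.1 -0.7] w 0.087
1
[[[-0.6,17.5,1.4],[0.22,0.01,0.18]]]
```

View pics/w2.png

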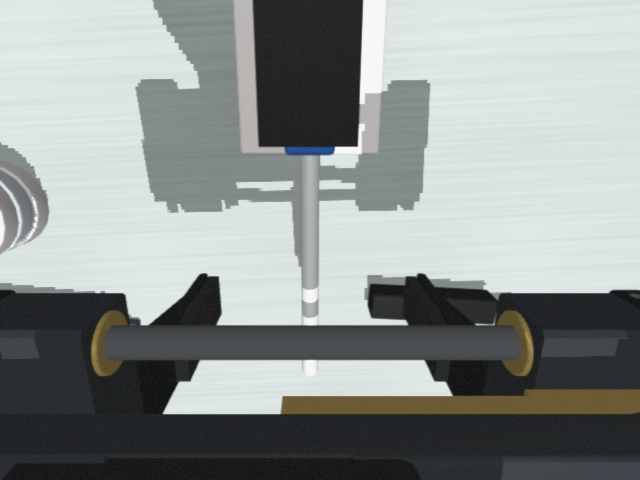

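View pics/s2.png

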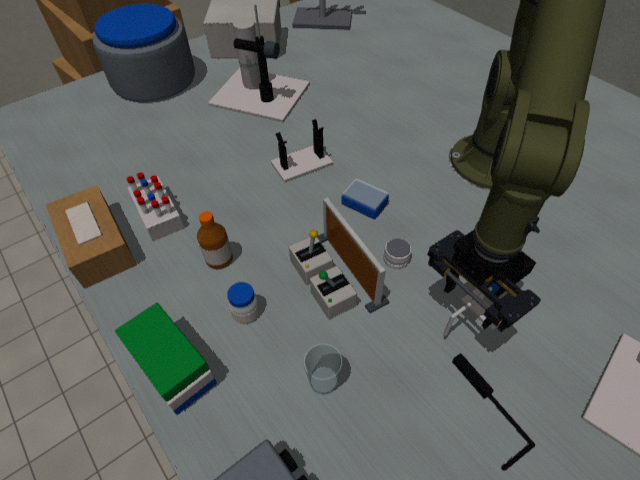

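>>> carry_out(
  targets=[
    [[-0.5,9,0],[0.1,0,0.1]],
    [[0,8.5,0],[0.1,0,0.1]],
    [[0,0,0],[0,0,0]],
    [[0,0,0],[0,0,0]],
  ],
)

```text
time_s: 5.1
tool_pos: [0.4721, 0.2916, 0.0777]
tool_rot: [-89.8, 0.2, 87.4]
force: [0.2, 0.4, 0.4]
grip_width: 0.087
```

>>> carry_out(
  targets=[
    [[0,0,0],[0,0,0]],
    [[0,0,0],[0,0,0]],
    [[0,0,0],[0,0,0]],
    [[0,0,0],[0,0,0]],
    [[0,0,0],[0,0,0]],
    [[0,0,0],[0,0,0]],
    [[0,0,0],[0,0,0]],
    [[0,0,0],[0,0,0]],
  ],
  jaw=0,
  squeeze=55,
)

```text
time_s: 5.9
tool_pos: [0.4724, 0.2918, 0.0781]
tool_rot: [-89.8, 0.2, 87.4]
force: [-0.5, -1.0, 0.3]
grip_width: 0.0309
```

>>> carry_out(
  targets=[
    [[0,0,0],[0,0,0]],
    [[0,0,0],[0,0,0]],
    [[0,0,0],[0,0,0]],
    [[0,0,0],[0,0,0]],
    [[0,0,0],[0,0,0]],
    [[0,0,0],[0,0,0]],
  ],
)

```text
time_s: 6.5
tool_pos: [0.4724, 0.2919, 0.0781]
tool_rot: [-89.8, 0.2, 87.4]
force: [0.2, 0.2, 0.1]
grip_width: 0.0059
```

```bash
python3 -c "
from h import *
snap('wrist','w3.png')
print(env.get_obs()['force'],env.get_obs()['wrist_torque'])
rows([.473,.2931,.081],87.4)"
```

```text
[ 0.10161495  0.23818421 -0.54256968] [ 0.02408846 -0.02824842 -0.05312381]
from [0.4724 0.2919 0.0781] [-89.81   0.19  87.41] t 6.55 F [ 0.1  0.2 -0.5] w 0.0062
1
[[[1.3,-2.9,-0.5],[-0.19,0.01,-0.19]]]
```

View pics/w3.png

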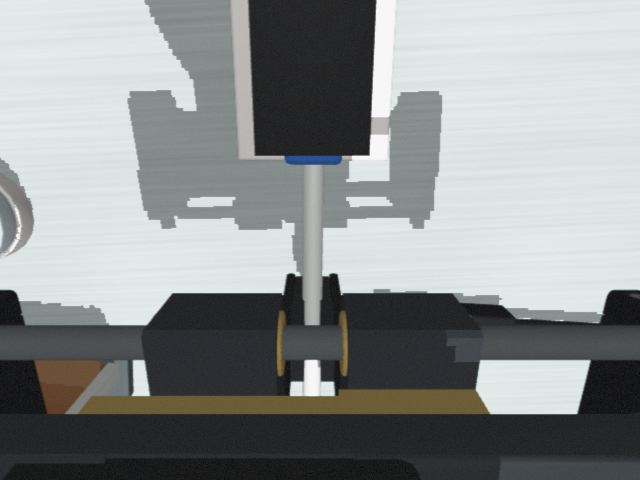

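>>> carry_out(
  targets=[
    [[0,-2,-5],[0,0,0]],
    [[0,0,-15],[0,0,0]],
    [[0,0,-20],[0,0,0]],
    [[0,0,-20],[0,0,0]],
    [[0,0,-20],[0,0,0]],
    [[0,0,-20],[0,0,0]],
    [[0,0,-18],[0,0,0]],
    [[0,0,0],[0,0,0]],
    [[0,0,0],[0,0,0]],
  ],
)

```text
time_s: 7.45
tool_pos: [0.5901, 0.286, 0.0791]
tool_rot: [-89.7, 0.2, 87.4]
force: [-1.1, 0.1, -1.7]
grip_width: 0.0058
```

```bash
python3 -c "
from h import *
snap('wrist','w4.png');snap('scene','s4.png')
print(env.get_obs()['force'],env.get_obs()['wrist_torque'])
rows([.59,.287,.081],87.4)"
```

```text
[-0.25081276  0.54022151 -0.73602877] [ 0.05473519 -0.11598293 -0.02087939]
from [0.5892 0.2868 0.0793] [-89.73   0.2   87.46] t 7.55 F [-0.3  0.5 -0.7] w 0.0055
1
[[[0.2,-1.7,-0.8],[-0.27,0.06,-0.2]]]
```

View pics/w4.png

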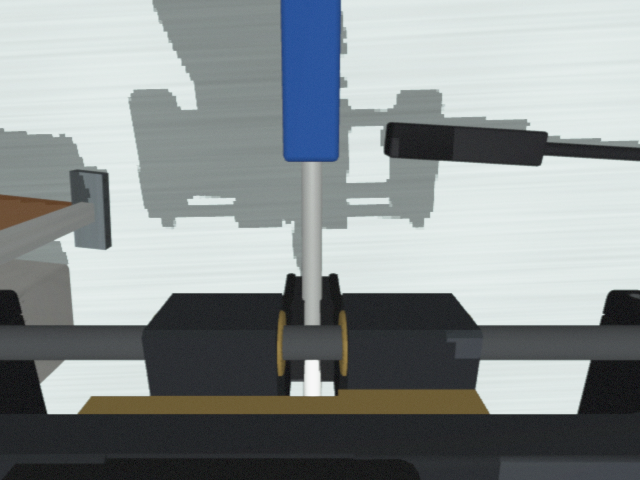

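View pics/s4.png

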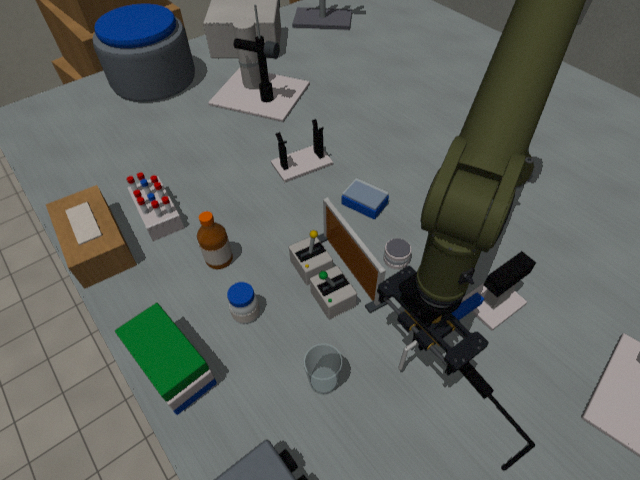

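>>> carry_out(
  targets=[
    [[0,-10,0],[0,0,0]],
    [[0,-25,0],[0,0,0]],
    [[0,-40,0],[0,0,0]],
    [[0,-40,0],[0,0,0]],
    [[0,-40,0],[0,0,0]],
    [[0,-40,0],[0,0,0]],
    [[0,-10,0],[0,0,0]],
  ],
)

```text
time_s: 8.25
tool_pos: [0.5924, 0.2882, 0.2918]
tool_rot: [-90.3, -0.1, 87.4]
force: [0.2, 0.3, -0.9]
grip_width: 0.0057
```

```bash
python3 -c "
from h import *
print(env.get_obs()['force'],env.get_obs()['wrist_torque'])
rows([.54,-.333,.28],80.3)"
```

```text
[ 0.23194096  0.27205712 -0.8735979 ] [ 0.02891232 -0.11625881 -0.00951847]
from [0.5924 0.2882 0.2918] [-90.28  -0.12  87.45] t 8.25 F [ 0.2  0.3 -0.9] w 0.0057
16
[[[-38.9,0.7,1.5],[0.02,0.45,0.01]],[[-38.9,0.7,1.2],[0.02,0.45,0.01]],[[-39.0,0.7,0.9],[0.02,0.45,0.01]],[[-39.0,0.7,0.6],[0.02,0.45,0.01]],[[-39.0,0.7,0.3],[0.02,0.45,0.01]],[[-39.0,0.7,0.0],[0.02,0.45,0.01]],[[-39.0,0.7,-0.3],[0.02,0.45,0.01]],[[-39.0,0.7,-0.6],[0.02,0.45,0.01]],[[-39.0,0.7,-0.9],[0.02,0.45,0.01]],[[-38.9,0.7,-1.2],[0.02,0.45,0.01]],[[-38.9,0.7,-1.5],[0.02,0.45,0.01]],[[-38.9,0.7,-1.8],[0.02,0.45,0.01]],[[-38.9,0.7,-2.1],[0.02,0.45,0.01]],[[-38.9,0.7,-2.4],[0.02,0.45,0.01]],[[-38.9,0.7,-2.7],[0.02,0.45,0.01]],[[-38.8,0.7,-3.0],[0.02,0.45,0.01]]]
```

>>> carry_out(
  targets=[
    [[-15,0,1],[0,0.3,0]],
    [[-30,0,1],[0,0.4,0]],
    [[-39,0,1],[0,0.5,0]],
    [[-39,0,1],[0,0.5,0]],
    [[-39,0,0],[0,0.5,0]],
    [[-39,0,0],[0,0.5,0]],
    [[-39,0,0],[0,0.5,0]],
    [[-39,0,-1],[0,0.5,0]],
    [[-39,0,-1],[0,0.5,0]],
    [[-39,0,-1],[0,0.5,0]],
    [[-30,0,-2],[0,0.4,0]],
    [[-20,0,-2],[0,0.3,0]],
  ],
)

```text
time_s: 9.45
tool_pos: [0.5551, -0.1228, 0.284]
tool_rot: [-89.6, 0.3, 81.7]
force: [-0.0, -0.1, -1.3]
grip_width: 0.0059
```

```bash
python3 -c "
from h import *
print(env.get_obs()['force'],env.get_obs()['wrist_torque'])
rows([.54,-.333,.27],80.3)"
```

```text
[-0.04890106 -0.06362306 -1.29185401] [-0.00535625 -0.07264495 -0.03465043]
from [ 0.5551 -0.1228  0.284 ] [-89.62   0.27  81.74] t 9.45 F [-0.  -0.1 -1.3] w 0.0059
6
[[[-35.0,2.5,-2.6],[-0.06,0.24,-0.05]],[[-35.0,2.5,-2.7],[-0.06,0.24,-0.05]],[[-35.0,2.4,-2.8],[-0.06,0.24,-0.05]],[[-35.0,2.4,-3.0],[-0.06,0.24,-0.05]],[[-35.0,2.4,-3.1],[-0.06,0.24,-0.05]],[[-35.0,2.4,-3.3],[-0.06,0.24,-0.05]]]
```

>>> carry_out(
  targets=[
    [[-30,2,-2],[0,0.2,0]],
    [[-39,2,-2],[0,0.3,0]],
    [[-39,2,-3],[0,0.3,0]],
    [[-39,2,-3],[0,0.3,0]],
    [[-35,2,-3],[0,0.2,0]],
    [[-20,2,-3],[0,0,0]],
    [[-8,0,-2],[0,0,0]],
    [[0,0,0],[0,0,0]],
    [[0,0,0],[0,0,0]],
  ],
)

```text
time_s: 10.35
tool_pos: [0.5442, -0.3275, 0.274]
tool_rot: [-89.8, 0.1, 80.8]
force: [1.2, 1.3, -1.4]
grip_width: 0.0057
```

```bash
python3 -c "
from h import *
o=env.get_obs();print(o['tool_pos'],o['tool_rot']);snap('wrist','w5.png')
rows([.51,-.338,.27],80.3);snap('scene','s5.png')"
```

```text
[ 0.54419225 -0.32750752  0.27403132] [-89.75606215   0.12007597  80.7904778 ]
from [ 0.5446 -0.3271  0.2744] [-89.79   0.13  80.84] t 10.4 F [ 0.2 -0.6 -1.2] w 0.0056
1
[[[-16.2,4.5,32.4],[-0.21,0.54,-0.13]]]
```

View pics/w5.png

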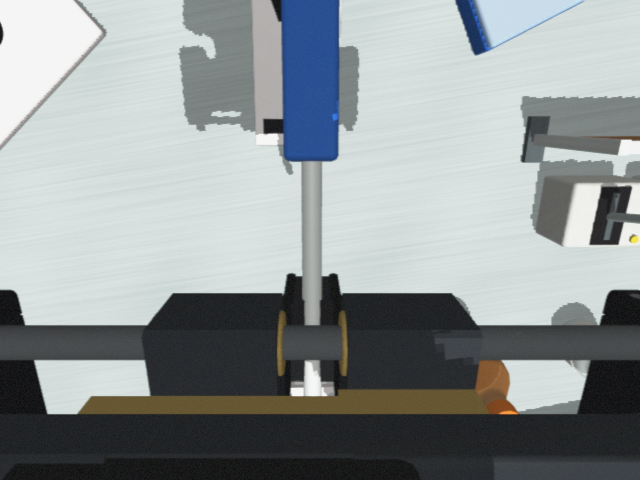

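View pics/s5.png

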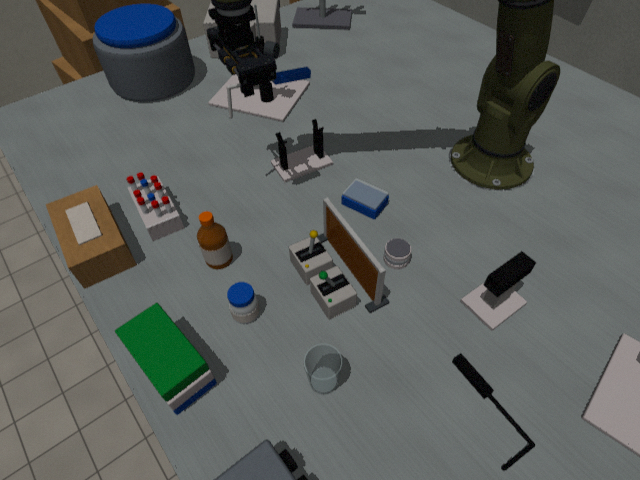

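>>> carry_out(
  targets=[
    [[30,0,-25],[0,0,0]],
    [[35,0,-30],[0,0,0]],
    [[20,0,-20],[0,0,0]],
    [[0,0,0],[0,0,0]],
    [[0,0,0],[0,0,0]],
  ],
)

```text
time_s: 10.95
tool_pos: [0.6326, -0.2553, 0.2739]
tool_rot: [-89.8, 0.2, 80.9]
force: [1.4, -0.7, -0.6]
grip_width: 0.0055
```

```bash
python3 -c "
from h import *
o=env.get_obs();print(o['tool_pos'],o['tool_rot']);im=snap('wrist','w6.png')
cv2.imwrite('pics/w6z.png',cv2.cvtColor(cv2.resize(im[0:240,100:340],None,fx=2.5,fy=2.5,interpolation=cv2.INTER_CUBIC),cv2.COLOR_RGB2BGR))
"
```

```text
[ 0.63256397 -0.25527182  0.27387402] [-89.77374944   0.21900233  80.92325981]
```

View pics/w6.png

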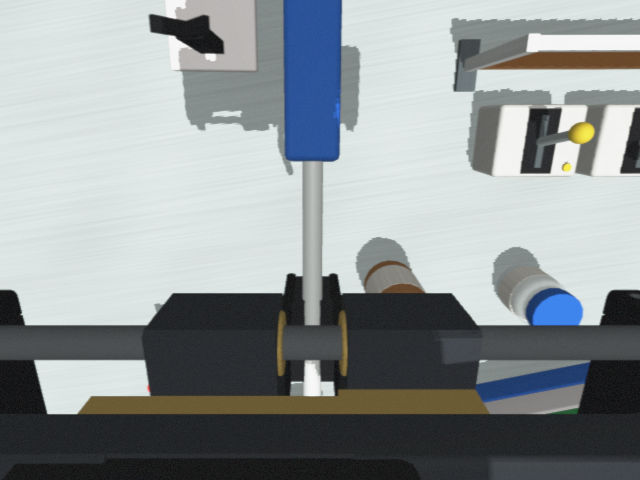

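View pics/w6z.png

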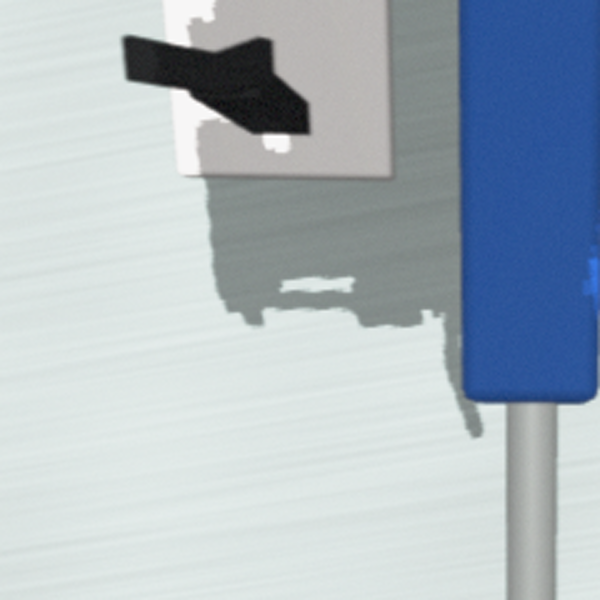

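>>> carry_out(
  targets=[
    [[0,0,35],[0,0,0]],
    [[0,0,40],[0,0,0]],
    [[0,0,25],[0,0,0]],
    [[0,0,0],[0,0,0]],
    [[0,0,0],[0,0,0]],
  ],
)

```text
time_s: 11.5
tool_pos: [0.5326, -0.242, 0.2756]
tool_rot: [-90.0, 0.2, 80.6]
force: [0.4, -0.4, -1.6]
grip_width: 0.0058
```

```bash
python3 -c "
from h import *
o=env.get_obs();print(o['tool_pos'],o['tool_rot']);im=snap('wrist','w7.png')
cv2.imwrite('pics/w7z.png',cv2.cvtColor(cv2.resize(im[0:240,100:340],None,fx=2.5,fy=2.5,interpolation=cv2.INTER_CUBIC),cv2.COLOR_RGB2BGR))
"
```

```text
[ 0.53261599 -0.24200761  0.27555542] [-89.95798184   0.16429122  80.62067445]
```

View pics/w7z.png

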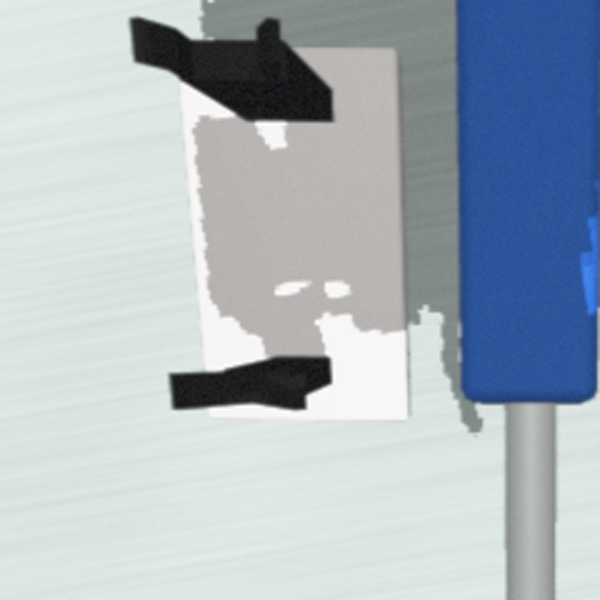

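```bash
cat > rest.py <<'E'
from h import *
p=[.53261,-.242,.27555];r=[-89.96,.16,80.62]
f=lambda u,v,z: wray(p,r,(u+.5)/2.5-.5+100,(v+.5)/2.5-.5,z)
A,B,Cc=f(399,47,.012),f(409,419,.012),f(210,418,.012)
print(A,B,Cc,np.linalg.norm(A-B),np.linalg.norm(B-Cc),np.degrees(np.arctan2(*(B-A)[1::-1])))
for q in [(171,391),(331,371)]: print('front',f(*q,.114))
for q in [(135,38),(272,30)]: print('rear',f(*q,.117))
ce=(A+Cc)/2; print('plate centre',ce)
E
python3 rest.py
```

```text
[ 0.3504087  -0.26606164  0.012     ] [ 0.49711463 -0.29196874  0.012     ] [ 0.48207067 -0.38015164  0.012     ] 0.14897585779781544 0.08945694334600118 -10.014726080439818
front [ 0.4642938 -0.3544863  0.114    ]
front [ 0.46668247 -0.29944302  0.114     ]
rear [ 0.36032301 -0.33528537  0.117     ]
rear [ 0.36505651 -0.29374416  0.117     ]
plate centre [ 0.41623969 -0.32310664  0.012     ]
```

```bash
python3 -c "
from h import *
rows([.510,-.3388,.27],80.2,step=30)"
```

```text
from [ 0.5333 -0.2417  0.2752] [-89.93   0.19  80.67] t 11.55 F [ 0.4  0.2 -1. ] w 0.006
4
[[[-24.9,1.4,1.8],[-0.02,0.12,-0.05]],[[-24.9,1.4,1.8],[-0.02,0.12,-0.05]],[[-24.9,1.3,1.7],[-0.02,0.12,-0.05]],[[-24.9,1.3,1.7],[-0.02,0.12,-0.05]]]
```

>>> carry_out(
  targets=[
    [[-25,1,2],[0,0.1,0]],
    [[-25,1,2],[0,0.1,0]],
    [[-25,1,2],[0,0.1,0]],
    [[-25,1,1],[0,0.1,0]],
    [[0,0,0],[0,0,0]],
    [[0,35,0],[0,0,0]],
    [[0,35,0],[0,0,0]],
    [[0,35,0],[0,0,0]],
    [[0,20,0],[0,0,0]],
    [[0,0,0],[0,0,0]],
    [[0,0,0],[0,0,0]],
  ],
)

```text
time_s: 12.65
tool_pos: [0.5103, -0.339, 0.1463]
tool_rot: [-89.8, 0.2, 80.4]
force: [-0.3, 0.2, -0.5]
grip_width: 0.0057
```

```bash
python3 -c "
from h import *
im=snap('wrist','w8.png');im=snap('scene','s8.png')
cv2.imwrite('pics/s8z.png',cv2.cvtColor(cv2.resize(im[60:200,220:360],None,fx=4,fy=4,interpolation=cv2.INTER_CUBIC),cv2.COLOR_RGB2BGR))
im=snap('top','t8.png')
cv2.imwrite('pics/t8z.png',cv2.cvtColor(cv2.resize(im[240:360,400:520],None,fx=5,fy=5,interpolation=cv2.INTER_CUBIC),cv2.COLOR_RGB2BGR))
rows([.510,-.3388,.08],80.2,step=30)"
```

```text
from [ 0.5107 -0.3398  0.1478] [-90.     0.27  80.33] t 12.8 F [-0.4  0.2 -0.9] w 0.0058
3
[[[0.4,22.6,0.3],[-0.0,0.04,-0.09]],[[0.4,22.6,0.3],[-0.0,0.04,-0.09]],[[0.3,22.6,0.3],[-0.0,0.04,-0.09]]]
```

View pics/w8.png

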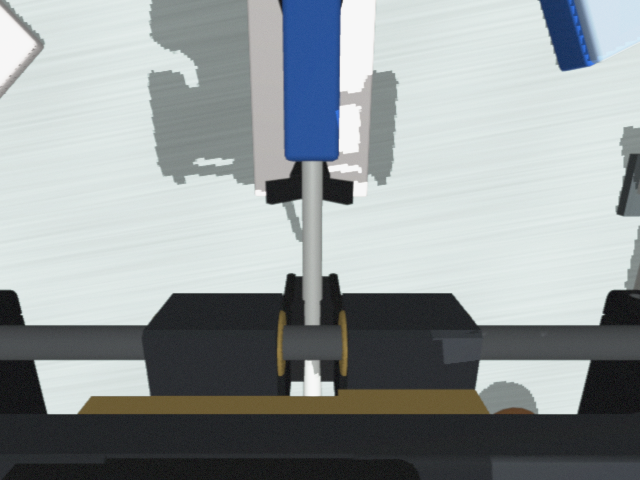

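View pics/s8z.png

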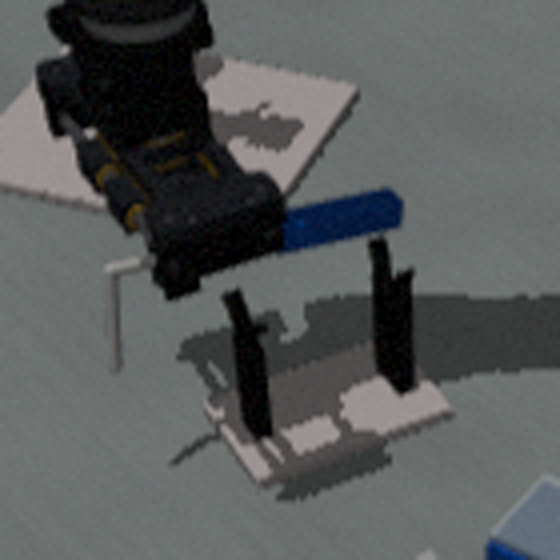

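View pics/t8z.png

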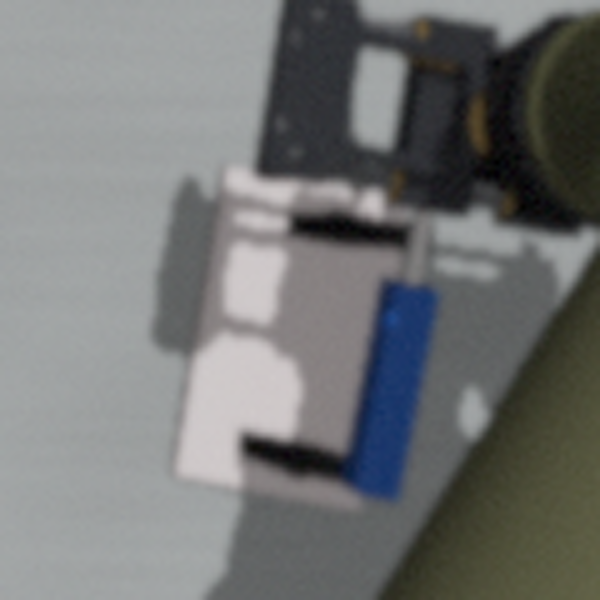

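>>> carry_out(
  targets=[
    [[0,20,0],[0,0,0]],
    [[0,20,0],[0,0,0]],
    [[0,12,0],[0,0,0]],
    [[0,6,0],[0,0,0]],
    [[0,0,0],[0,0,0]],
    [[0,0,0],[0,0,0]],
  ],
)

```text
time_s: 13.4
tool_pos: [0.5095, -0.3397, 0.089]
tool_rot: [-89.9, 0.2, 80.3]
force: [-0.7, 0.6, 0.8]
grip_width: 0.0055
```

```bash
python3 -c "
from h import *
im=snap('wrist','w9.png')
rows([.510,-.3388,.08],80.2,step=30)"
```

```text
from [ 0.5095 -0.3397  0.089 ] [-89.88   0.23  80.3 ] t 13.45 F [-1.2  1.1  0.1] w 0.0058
1
[[[1.0,9.0,-0.4],[-0.12,0.1,-0.23]]]
```

View pics/w9.png

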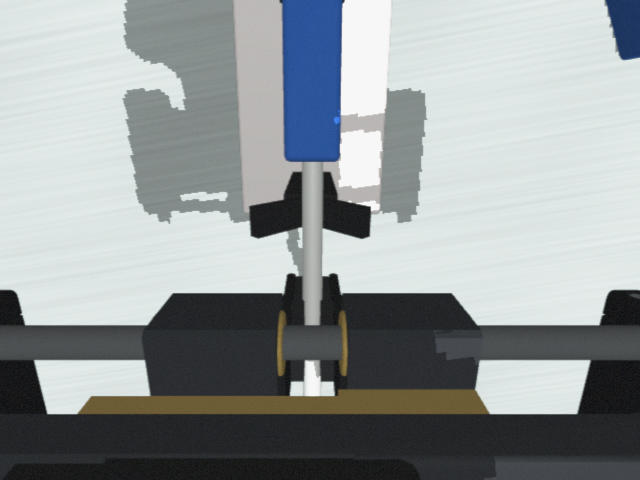

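>>> carry_out(
  targets=[
    [[0,3,0],[0,0,0]],
    [[0,3,0],[0,0,0]],
    [[0,2,0],[0,0,0]],
    [[0,0,0],[0,0,0]],
    [[0,0,0],[0,0,0]],
  ],
)

```text
time_s: 13.95
tool_pos: [0.5097, -0.3395, 0.0803]
tool_rot: [-89.9, 0.2, 80.3]
force: [2.6, -0.9, 2.7]
grip_width: 0.0056
```

```bash
python3 -c "
from h import *
im=snap('scene','s9.png')
cv2.imwrite('pics/s9z.png',cv2.cvtColor(cv2.resize(im[60:200,220:360],None,fx=4,fy=4,interpolation=cv2.INTER_CUBIC),cv2.COLOR_RGB2BGR))
rows([.510,-.3388,.08],80.2,step=30); print(env.get_obs()['wrist_torque'])"
```

```text
from [ 0.5096 -0.3394  0.0803] [-89.87   0.23  80.33] t 14.0 F [1.  0.2 2.1] w 0.0058
1
[[[0.7,0.3,-0.3],[-0.13,0.13,-0.23]]]
[ 0.04231796 -0.026777   -0.07194189]
```

View pics/s9z.png

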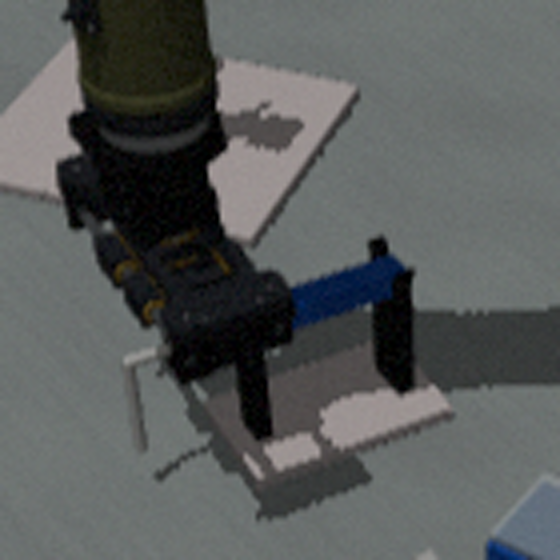

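>>> carry_out(
  targets=[
    [[0,1,0],[0,0,0]],
    [[0,0,0],[0,0,0]],
    [[0,0,0],[0,0,0]],
  ],
)

```text
time_s: 14.3
tool_pos: [0.5093, -0.3394, 0.0791]
tool_rot: [-89.8, 0.2, 80.3]
force: [1.7, 0.6, 2.1]
grip_width: 0.0055
```

>>> carry_out(
  targets=[
    [[0,0,0],[0,0,0]],
    [[0,0,0],[0,0,0]],
    [[0,0,0],[0,0,0]],
    [[0,0,0],[0,0,0]],
    [[0,0,0],[0,0,0]],
    [[0,0,0],[0,0,0]],
    [[0,0,0],[0,0,0]],
    [[0,0,0],[0,0,0]],
  ],
  jaw=1,
)

```text
time_s: 15.1
tool_pos: [0.5092, -0.3394, 0.079]
tool_rot: [-89.8, 0.2, 80.3]
force: [0.3, 0.1, 0.0]
grip_width: 0.0613
```

```bash
python3 -c "
from h import *
im=snap('wrist','w10.png')
rows([.510,-.3388,.18],80.2,step=30)"
```

```text
from [ 0.5092 -0.3394  0.079 ] [-89.83   0.22  80.31] t 15.15 F [ 0.1 -0.8  0. ] w 0.0658
4
[[[0.1,-25.2,-0.1],[-0.04,0.03,-0.05]],[[0.1,-25.2,-0.1],[-0.04,0.03,-0.05]],[[0.1,-25.2,-0.1],[-0.04,0.03,-0.05]],[[0.1,-25.2,-0.2],[-0.04,0.03,-0.05]]]
```

View pics/w10.png

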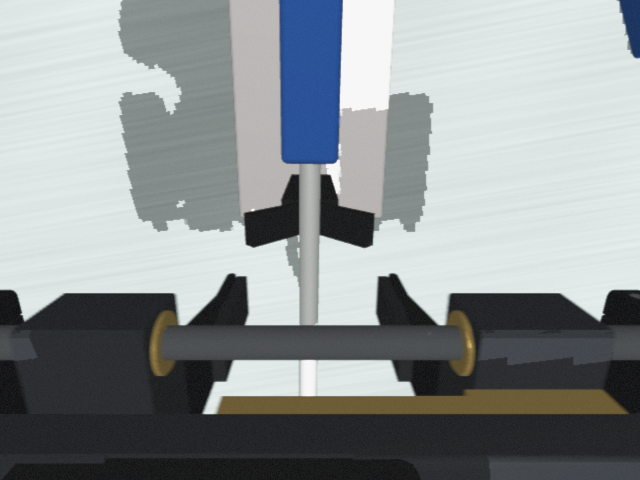

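>>> carry_out(
  targets=[
    [[0,-20,0],[0,0,0]],
    [[0,-30,0],[0,0,0]],
    [[0,-30,0],[0,0,0]],
    [[0,-10,10],[0,0,0]],
    [[-0.5,0,30],[0,0,0]],
    [[-0.5,0,34],[0,0,0]],
    [[0,0,25],[0,0,0]],
    [[0,0,0],[0,0,0]],
    [[0,0,0],[0,0,0]],
  ],
)

```text
time_s: 16.05
tool_pos: [0.4115, -0.323, 0.1691]
tool_rot: [-89.9, 0.2, 80.3]
force: [1.3, -0.1, 0.0]
grip_width: 0.0868
```

```bash
python3 -c "
from h import *
o=env.get_obs();print(o['tool_pos'],o['tool_rot']);im=snap('wrist','w11.png');im=snap('scene','s11.png')
cv2.imwrite('pics/s11z.png',cv2.cvtColor(cv2.resize(im[60:200,220:360],None,fx=4,fy=4,interpolation=cv2.INTER_CUBIC),cv2.COLOR_RGB2BGR))
im=snap('top','t11.png')
cv2.imwrite('pics/t11z.png',cv2.cvtColor(cv2.resize(im[240:360,400:520],None,fx=5,fy=5,interpolation=cv2.INTER_CUBIC),cv2.COLOR_RGB2BGR))
rows([.4116,-.3224,.081],80.2,step=30)"
```

```text
[ 0.41146265 -0.32300548  0.16909179] [-89.87303315   0.15656081  80.29629132]
from [ 0.4126 -0.3232  0.1691] [-89.82   0.24  80.38] t 16.2 F [ 0.3  0.3 -0.4] w 0.087
3
[[[0.3,29.4,0.3],[-0.06,0.06,-0.08]],[[0.3,29.4,0.3],[-0.06,0.06,-0.08]],[[0.2,29.4,0.3],[-0.06,0.06,-0.08]]]
```

View pics/w11.png

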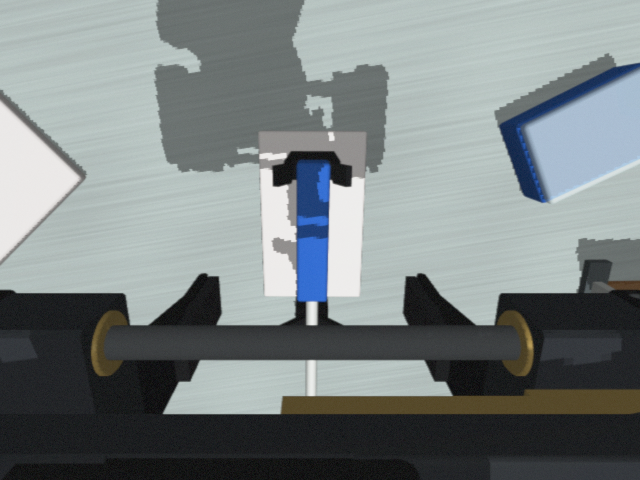

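View pics/s11z.png

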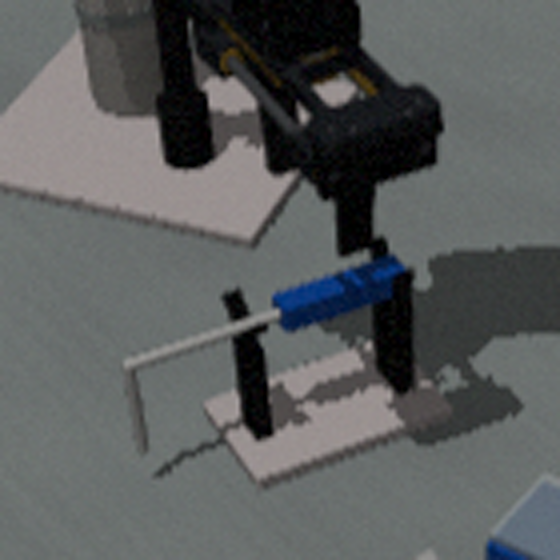

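View pics/t11z.png

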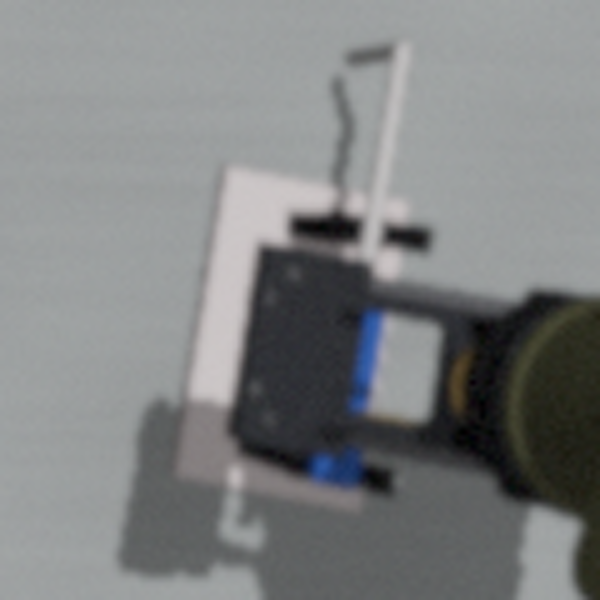

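>>> carry_out(
  targets=[
    [[0,25,0],[0,0,0]],
    [[0,25,0],[0,0,0]],
    [[0,22,0],[0,0,0]],
    [[0,14,0],[0,0,0]],
    [[0,0,0],[0,0,0]],
    [[0,0,0],[0,0,0]],
  ],
)

```text
time_s: 16.8
tool_pos: [0.412, -0.324, 0.0836]
tool_rot: [-89.8, 0.3, 80.3]
force: [-0.5, -0.2, 0.2]
grip_width: 0.087
```

>>> carry_out(
  targets=[
    [[0,0,0],[0,0,0]],
    [[0,0,0],[0,0,0]],
    [[0,0,0],[0,0,0]],
    [[0,0,0],[0,0,0]],
    [[0,0,0],[0,0,0]],
    [[0,0,0],[0,0,0]],
    [[0,0,0],[0,0,0]],
    [[0,0,0],[0,0,0]],
    [[0,0,0],[0,0,0]],
    [[0,0,0],[0,0,0]],
    [[0,0,0],[0,0,0]],
    [[0,0,0],[0,0,0]],
  ],
  jaw=0,
  squeeze=55,
)

```text
time_s: 18.0
tool_pos: [0.4115, -0.3236, 0.0833]
tool_rot: [-89.8, 0.2, 80.3]
force: [0.8, 0.6, 0.5]
grip_width: 0.0197
```

```bash
python3 -c "
from h import *
im=snap('wrist','w12.png')
rows([.4116,-.3224,.25],80.2,step=30)"
```

```text
from [ 0.4115 -0.3236  0.0833] [-89.83   0.21  80.31] t 18.05 F [-0.3 -0.  -0.9] w 0.0195
6
[[[0.1,-27.8,0.1],[-0.03,0.02,-0.04]],[[0.1,-27.8,0.1],[-0.03,0.02,-0.04]],[[0.1,-27.8,0.1],[-0.03,0.02,-0.04]],[[0.2,-27.8,0.1],[-0.03,0.02,-0.04]],[[0.2,-27.8,0.0],[-0.03,0.02,-0.04]],[[0.2,-27.8,0.0],[-0.03,0.02,-0.04]]]
```

View pics/w12.png

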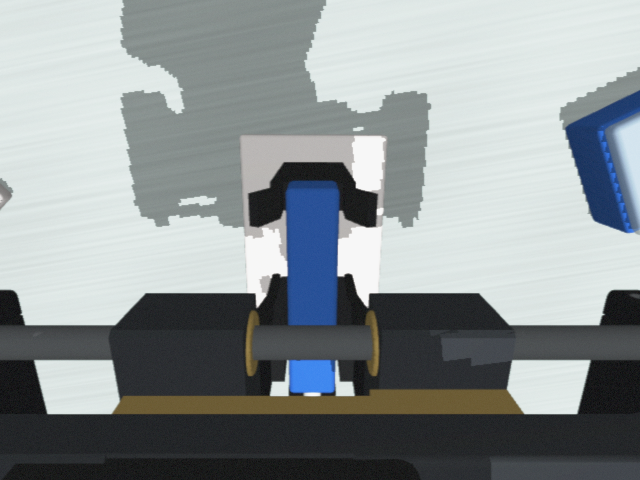

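>>> carry_out(
  targets=[
    [[0,-10,0],[0,0,0]],
    [[0,-25,0],[0,0,0]],
    [[0,-40,0],[0,0,0]],
    [[0,-40,0],[0,0,0]],
    [[0,-40,0],[0,0,0]],
    [[0,-40,0],[0,0,0]],
    [[0,-40,0],[0,0,0]],
    [[0,0,0],[0,0,0]],
  ],
)

```text
time_s: 18.85
tool_pos: [0.4142, -0.3249, 0.3247]
tool_rot: [-90.4, 0.4, 80.3]
force: [0.1, -0.1, -2.5]
grip_width: 0.0195
```

```bash
python3 -c "
from h import *
snap('scene','s13.png')
rows([.6,.0,.33],80.9,step=37)"
```

```text
from [ 0.4132 -0.3241  0.3216] [-90.16   0.31  80.29] t 18.9 F [ 1.1 -0.  -1.8] w 0.0194
11
[[[31.9,-0.9,-11.8],[0.01,-0.06,-0.03]],[[31.9,-0.9,-11.8],[0.01,-0.06,-0.03]],[[31.9,-0.9,-11.8],[0.01,-0.06,-0.03]],[[31.9,-0.9,-11.9],[0.01,-0.06,-0.03]],[[31.9,-0.9,-11.9],[0.01,-0.06,-0.03]],[[31.8,-0.8,-11.9],[0.01,-0.06,-0.03]],[[31.8,-0.8,-12.0],[0.01,-0.06,-0.03]],[[31.8,-0.8,-12.0],[0.01,-0.06,-0.03]],[[31.8,-0.8,-12.0],[0.01,-0.06,-0.03]],[[31.8,-0.8,-12.0],[0.01,-0.06,-0.03]],[[31.8,-0.8,-12.1],[0.01,-0.06,-0.03]]]
```

View pics/s13.png

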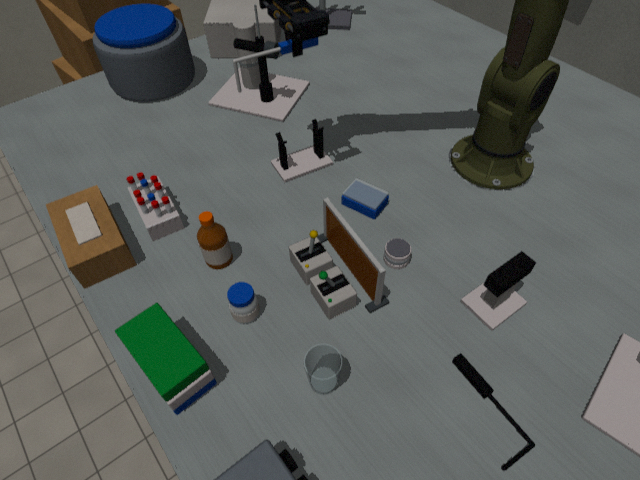

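>>> carry_out(
  targets=[
    [[15,0,-6],[0,0,0]],
    [[30,-1,-11],[0,-0.1,0]],
    [[35,-1,-13],[0,-0.1,0]],
    [[35,-1,-13],[0,-0.1,0]],
    [[35,-1,-13],[0,-0.1,0]],
    [[35,-1,-13],[0,-0.1,0]],
    [[35,-1,-13],[0,-0.1,0]],
    [[35,-1,-13],[0,0,0]],
    [[35,-1,-13],[0,0,0]],
    [[35,-1,-13],[0,0,0]],
    [[25,0,-10],[0,0,0]],
    [[0,0,0],[0,0,0]],
  ],
)

```text
time_s: 20.1
tool_pos: [0.5987, 0.007, 0.3228]
tool_rot: [-89.6, 0.2, 81.3]
force: [1.1, 0.1, -2.3]
grip_width: 0.0198
```

>>> carry_out(
  targets=[
    [[0,0,0],[0,0,0]],
    [[0,0,0],[0,0,0]],
  ],
)

```text
time_s: 20.3
tool_pos: [0.5975, -0.0004, 0.3249]
tool_rot: [-89.7, 0.3, 80.8]
force: [0.3, -0.2, -2.2]
grip_width: 0.0198
```

```bash
python3 -c "
from h import *
o=env.get_obs();print(o['tool_pos'],o['tool_rot']);im=snap('wrist','w14.png')
print(env.get_obs()['tool_pos'],env.get_obs()['tool_rot'])
cv2.imwrite('pics/w14z.png',cv2.cvtColor(cv2.resize(im[40:300,290:590],None,fx=2.3,fy=2.3,interpolation=cv2.INTER_CUBIC),cv2.COLOR_RGB2BGR))
"
```

```text
[ 5.97548811e-01 -3.56899904e-04  3.24875989e-01] [-89.74809779   0.29035137  80.79577467]
[ 5.97640975e-01 -4.81248075e-04  3.25283597e-01] [-89.78877365   0.26043632  80.77176806]
```

View pics/w14.png

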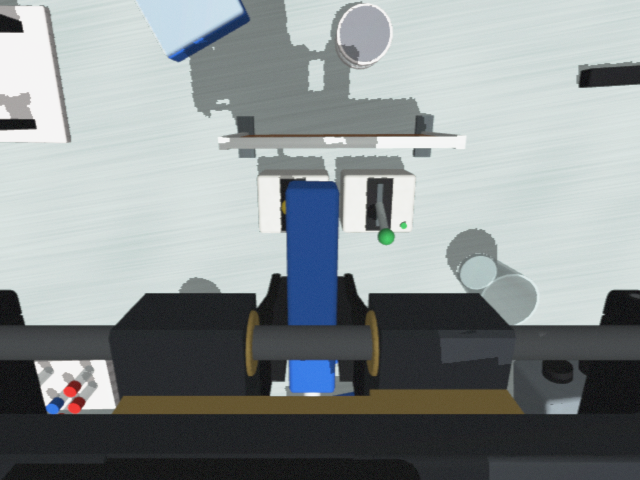

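```bash
python3 -c "
from h import *
p=[.5976,-.0004,.3251];r=[-89.77,.27,80.78]
f=lambda u,v,z:wray(p,r,u,v,z).round(4)
print('knob',f(386.3,236.5,.106))
a,b=f(219,143,.13),f(466,142,.13);print(a,b,(a+b)/2,np.linalg.norm(a-b),np.degrees(np.arctan2(-(b-a)[0],(b-a)[1])))
q=[f(*u,.056) for u in [(342,174),(413,174),(415,232),(345,232)]];print(q,np.mean(q,0))
"
```

```text
knob [0.6493 0.0703 0.106 ]
[ 0.526  -0.0767  0.13  ] [0.5618 0.1489 0.13  ] [0.5439 0.0361 0.13  ] 0.22842285349763058 -9.016963091627611
[array([0.5838, 0.0357, 0.056 ]), array([0.5967, 0.1157, 0.056 ]), array([0.6662, 0.1122, 0.056 ]), array([0.6529, 0.0297, 0.056 ])] [0.6249   0.073325 0.056   ]
```

View pics/w14z.png

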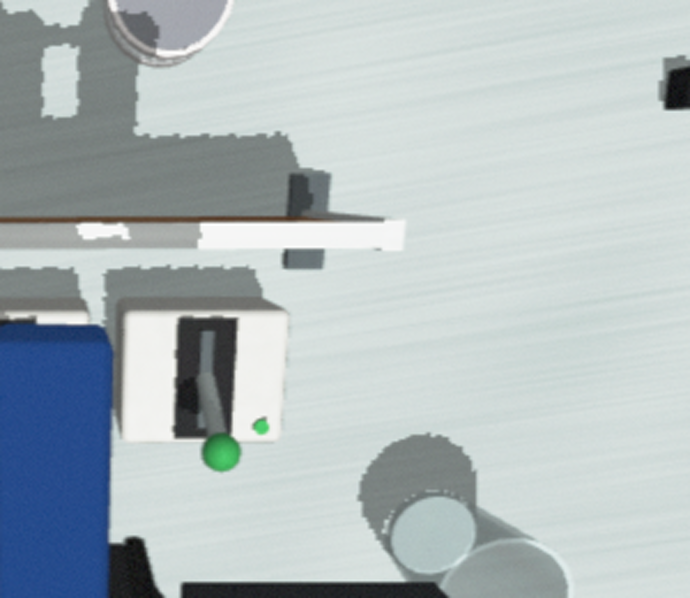

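```bash
python3 -c "
from h import *
rows([.5386,.0873,.32],80.95,step=30)"
```

```text
from [ 5.976e-01 -5.000e-04  3.253e-01] [-89.79   0.26  80.77] t 20.35 F [-0.3 -0.3 -1.5] w 0.0194
4
[[[19.3,1.3,18.1],[-0.05,-0.04,-0.07]],[[19.3,1.3,18.1],[-0.05,-0.04,-0.07]],[[19.3,1.3,18.1],[-0.05,-0.04,-0.07]],[[19.3,1.3,18.0],[-0.05,-0.04,-0.07]]]
```

>>> carry_out(
  targets=[
    [[19,1,18],[0,0,-0.1]],
    [[19,1,18],[0,0,-0.1]],
    [[19,1,18],[0,0,-0.1]],
    [[20,1,18],[0,0,0]],
    [[0,20,0],[0,-0.1,0]],
    [[0,30,0],[0,0,0]],
    [[0,20,0],[0,0,0]],
    [[0,0,0],[0,0,0]],
    [[0,0,0],[0,0,0]],
  ],
)

```text
time_s: 21.25
tool_pos: [0.5391, 0.0879, 0.2524]
tool_rot: [-89.8, -0.1, 80.9]
force: [0.8, -0.5, -0.3]
grip_width: 0.0193
```

```bash
python3 -c "
from h import *
rows([.5386,.0873,.148],80.95,step=30)
for c,n,b in [('scene','s15',(150,380,250,430)),('top','t15',(130,290,220,400))]:
    im=snap(c,n+'.png'); cv2.imwrite('pics/'+n+'z.png',cv2.cvtColor(cv2.resize(im[b[0]:b[1],b[2]:b[3]],None,fx=3.2,fy=3.2,interpolation=cv2.INTER_CUBIC),cv2.COLOR_RGB2BGR))
"
```

```text
from [0.5391 0.0879 0.2524] [-89.85  -0.09  80.92] t 21.25 F [ 0.8 -0.5 -0.3] w 0.0193
4
[[[-0.2,26.1,0.0],[-0.04,-0.01,0.02]],[[-0.2,26.1,0.1],[-0.04,-0.01,0.02]],[[-0.2,26.1,0.1],[-0.04,-0.01,0.02]],[[-0.2,26.1,0.1],[-0.04,-0.01,0.02]]]
```

View pics/s15z.png

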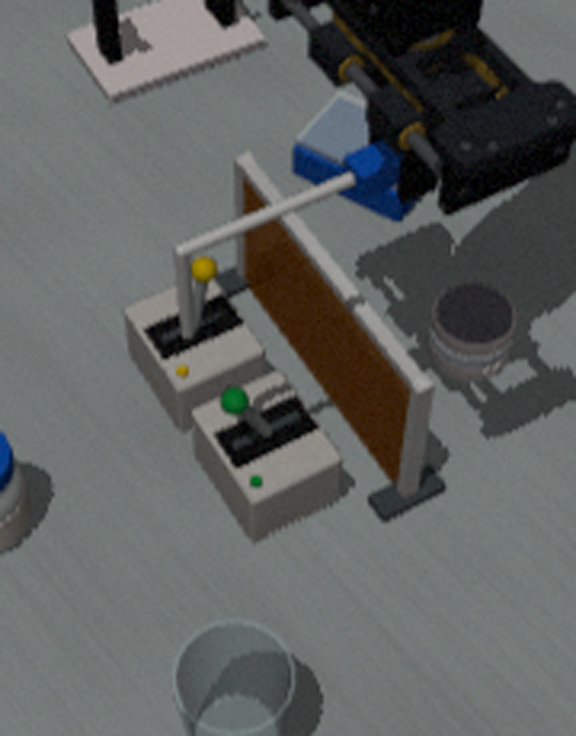

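View pics/t15z.png

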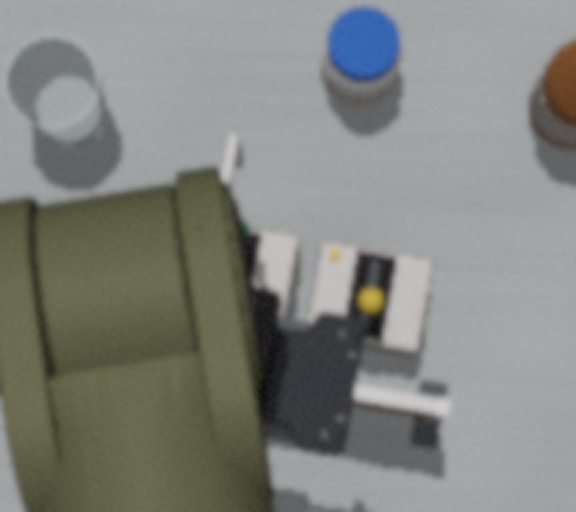

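```bash
cat > legp.py <<'E'
from fit import *
def leg(pos,rot,off=(0,-.0167,-.140)):
    R=Ro.from_euler('xyz',rot,degrees=True); a=np.array(pos)+R.apply(off); b=np.array(pos)+R.apply(np.array(off)+[0,.074,0]); return a,b
if __name__=='__main__':
    o=env.get_obs(); a,b=leg(o['tool_pos'],o['tool_rot']); print(a,b,proj('scene',[a,b]),proj('top',[a,b]))
    u=np.array([.9876,-.1573,0]);U=np.array([.6255,.0735,0])
    for q in (a,b): print('s',(q-U)@u,'lat',(q-U)@[.1573,.9876,0])
E
python3 legp.py
```

```text
[0.67823494 0.06629711 0.2700709 ] [0.67822526 0.06649409 0.19607116] [[306.33566047 228.32432272]
 [308.25624681 255.01776579]] [[293.07389548 172.53151895]
 [294.45434348 180.21031822]]
s 0.05321403869064782 lat 0.0011816315362273321
s 0.05317349448874511 lat 0.0013746467203246912
```

>>> carry_out(
  targets=[
    [[-1,20,0],[0,0,0]],
    [[0,25,0],[0,0,0]],
    [[0,25,0],[0,0,0]],
    [[0,20,0],[0,0,0]],
    [[0,8,0],[0,0,0]],
    [[0,0,0],[0,0,0]],
    [[0,0,0],[0,0,0]],
  ],
)

```text
time_s: 22.05
tool_pos: [0.5398, 0.0882, 0.1553]
tool_rot: [-90.0, -0.1, 81.0]
force: [-1.2, 0.3, -1.2]
grip_width: 0.0194
```

```bash
python3 legp.py; python3 -c "
from h import *
print(env.get_obs())
for c,n,b in [('scene','s16',(150,380,250,430))]:
    im=snap(c,n+'.png'); cv2.imwrite('pics/'+n+'z.png',cv2.cvtColor(cv2.resize(im[b[0]:b[1],b[2]:b[3]],None,fx=3.2,fy=3.2,interpolation=cv2.INTER_CUBIC),cv2.COLOR_RGB2BGR))
"
```

```text
[0.67804814 0.06624115 0.17183747] [0.67801455 0.0664233  0.09783771] [[308.79927192 262.80764532]
 [310.40253387 284.99334754]] [[295.01275131 182.57174053]
 [296.14880246 188.91588201]]
s 0.05303835813989764 lat 0.0010969847855982677
s 0.05297653311237639 lat 0.0012715877268150335
{'time_s': 22.05, 'qpos': array([-27.42574921,   8.37428719,  16.92266404, 103.59600904,
        -2.76735179,  68.40982642,  71.35394416]), 'joint_velocities': array([-0.13395477, -0.43144368,  0.00296152, -0.39998333,  0.08639948,
       -0.14607303, -0.01017518]), 'effort': array([-1.96622300e-02, -3.60292697e+01,  1.42715961e+00, -2.94715011e+01,
        9.93934023e-03,  1.09263479e-01,  2.81543926e-04]), 'tool_pos': array([0.53976102, 0.08816278, 0.15525415]), 'tool_rot': array([-89.95227025,  -0.1352314 ,  81.00829803]), 'force': array([-1.18284988,  0.31480012, -1.24327444]), 'wrist_torque': array([-0.03200805,  0.05329707,  0.01933206]), 'grip_width': 0.019374450320151188}
```

View pics/s16z.png

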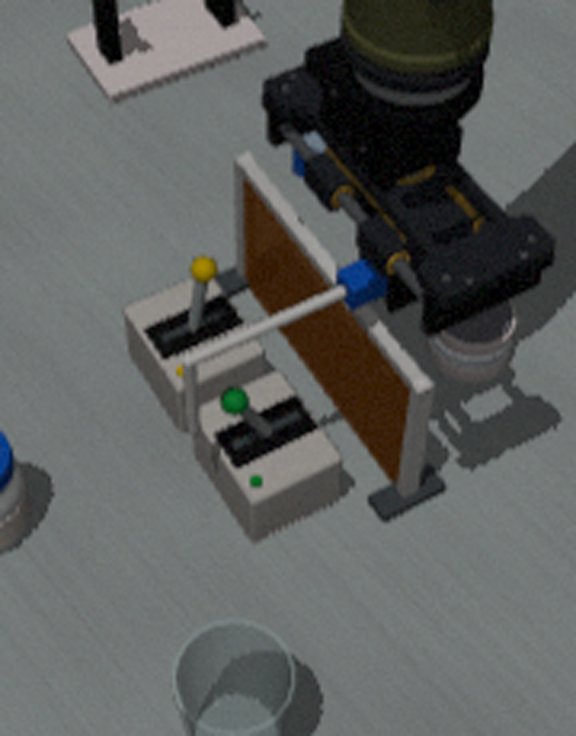

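>>> carry_out(
  targets=[
    [[-1,5,0],[0,0,0]],
    [[0,3,0],[0,0,0]],
    [[0,0,6],[0,0,0]],
    [[0,0,7],[0,0,0]],
    [[0,0,7],[0,0,0]],
    [[0,0,7],[0,0,0]],
    [[0,0,0],[0,0,0]],
  ],
)

```text
time_s: 22.8
tool_pos: [0.5116, 0.0917, 0.1465]
tool_rot: [-89.9, -0.1, 81.1]
force: [0.9, -0.1, -0.8]
grip_width: 0.0192
```

```bash
python3 legp.py; python3 -c "
from h import *
for c,n,b in [('scene','s17',(150,380,250,430))]:
    im=snap(c,n+'.png'); cv2.imwrite('pics/'+n+'z.png',cv2.cvtColor(cv2.resize(im[b[0]:b[1],b[2]:b[3]],None,fx=3.2,fy=3.2,interpolation=cv2.INTER_CUBIC),cv2.COLOR_RGB2BGR))
"
```

```text
[0.64989622 0.06988465 0.16296308] [0.64979551 0.07008556 0.08896342] [[322.05278547 259.23193862]
 [322.82361242 281.24682382]] [[293.1495479  196.47308343]
 [294.39336925 201.89126463]]
s 0.02466240068794515 lat 0.0002670075018384966
s 0.02453133852298299 lat 0.0004495872335128729
```

View pics/s17z.png

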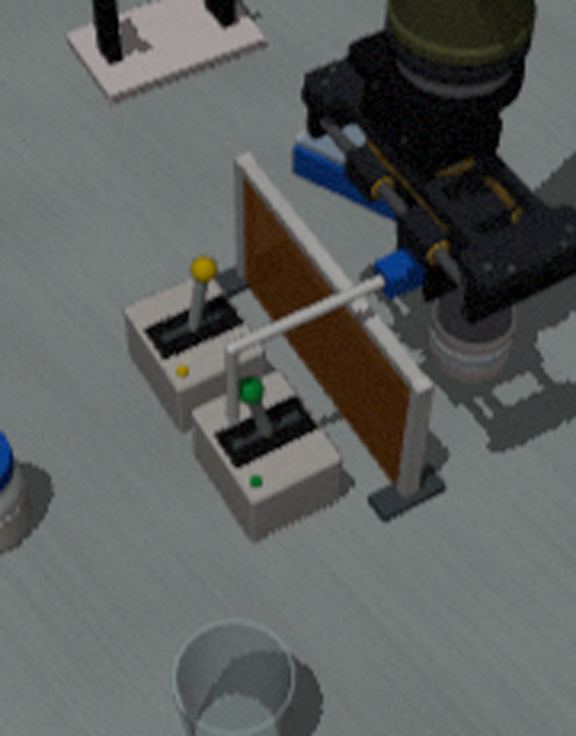

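>>> carry_out(
  targets=[
    [[0,0,6],[0,0,0]],
    [[0,0,7],[0,0,0]],
    [[0,0,7],[0,0,0]],
    [[0,0,6],[0,0,0]],
    [[0,0,4],[0,0,0]],
    [[0,0,0],[0,0,0]],
    [[0,0,0],[0,0,0]],
  ],
)

```text
time_s: 23.55
tool_pos: [0.4815, 0.0961, 0.1456]
tool_rot: [-89.7, -0.1, 81.0]
force: [-0.2, -0.3, -1.1]
grip_width: 0.0194
```

```bash
python3 legp.py; python3 -c "
from h import *
for c,n,b in [('scene','s18',(150,380,250,430))]:
    im=snap(c,n+'.png'); cv2.imwrite('pics/'+n+'z.png',cv2.cvtColor(cv2.resize(im[b[0]:b[1],b[2]:b[3]],None,fx=3.2,fy=3.2,interpolation=cv2.INTER_CUBIC),cv2.COLOR_RGB2BGR))
"
```

```text
[0.61987073 0.07419292 0.16172075] [0.61955837 0.07433311 0.08772154] [[335.81980793 253.09551668]
 [335.78416906 275.17525791]] [[290.81302188 210.58519464]
 [292.23778887 215.16954304]]
s -0.005668463651976065 lat -0.00020115167249307766
s -0.005999000639352244 lat -0.00011183770677233972
```

View pics/s18z.png

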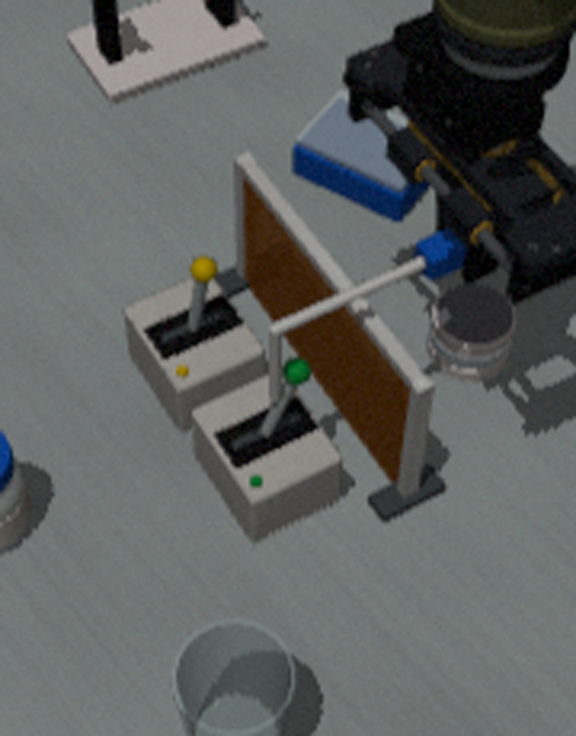

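>>> carry_out(
  targets=[
    [[0,0,2],[0,0,0]],
    [[0,0,2],[0,0,0]],
    [[0,0,1],[0,0,0]],
    [[0,0,0],[0,0,0]],
    [[0,0,0],[0,0,0]],
  ],
)

```text
time_s: 24.1
tool_pos: [0.4772, 0.0969, 0.146]
tool_rot: [-89.8, -0.1, 81.0]
force: [0.3, -0.8, 0.6]
grip_width: 0.0192
```

```bash
cat > kn.py <<'E'
from fit import *
import sys
u=np.array([.9876,-.1573,0]);U=np.array([.6255,.0735,.058])
for q in [0,.7,.8,.9,1.0]:
    t=.5-q; print(q,proj('scene',U+u*.055*np.sin(t)+[0,0,.055*np.cos(t)]).round(1))
im=snap('scene',sys.argv[1]+'.png'); hsv=cv2.cvtColor(im,cv2.COLOR_RGB2HSV); m=cv2.inRange(hsv,(50,130,40),(80,255,255)); m[:,:310]=0; m[:200]=0;m[330:]=0;m[:,380:]=0
n,l,st,c=cv2.connectedComponentsWithStats(m); print(st,c.round(1))
b=(150,380,250,430);cv2.imwrite('pics/'+sys.argv[1]+'z.png',cv2.cvtColor(cv2.resize(im[b[0]:b[1],b[2]:b[3]],None,fx=3.2,fy=3.2,interpolation=cv2.INTER_CUBIC),cv2.COLOR_RGB2BGR))
E
python3 legp.py; python3 kn.py s19; python3 -c "
from h import *
print(env.get_obs()['force'],env.get_obs()['wrist_torque'])"
```

```text
[0.61548814 0.07495562 0.16228061] [0.61526817 0.07511138 0.0882811 ] [[337.84986269 252.01850114]
 [337.65722537 274.17343804]] [[290.39180303 212.60077102]
 [291.83973748 217.01484593]]
s -0.01011668039753941 lat -0.0001372907273547411
s -0.010358427695104 lat -1.8070632931897677e-05
0 [[321.8 276.6]]
0.7 [[338.  267.3]]
0.8 [[340.3 266.6]]
0.9 [[342.5 266.1]]
1.0 [[344.6 265.8]]
[[     0      0    640    480 307142]
 [   340    262      9      8     50]
 [   328    299      4      3      8]] [[319.5 239.5]
 [344.2 265.3]
 [329.5 300. ]]
[ 1.26607245  0.54745688 -0.85431313] [ 0.02336202 -0.32747902 -0.02837654]
```

View pics/s19z.png

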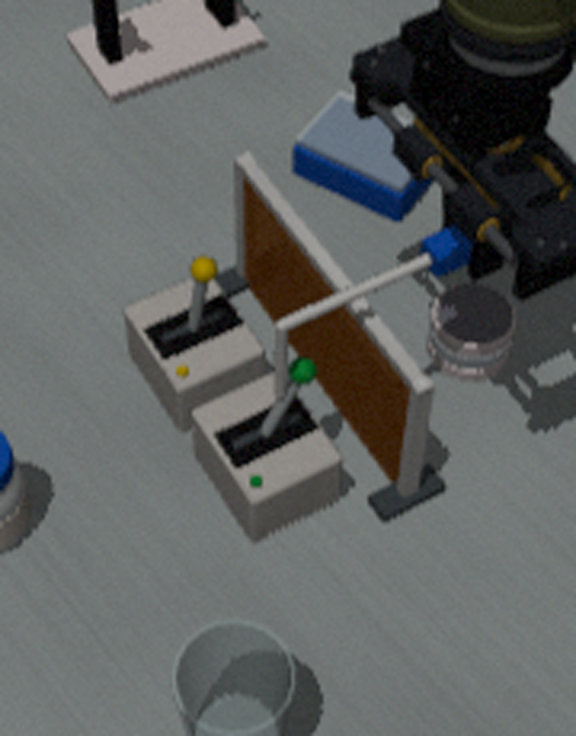

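>>> carry_out(
  targets=[
    [[0,0,1.5],[0,0,0]],
    [[0,0,1],[0,0,0]],
    [[0,0,0],[0,0,0]],
    [[0,0,0],[0,0,0]],
    [[0,0,0],[0,0,0]],
  ],
)

```text
time_s: 24.65
tool_pos: [0.4754, 0.0972, 0.1463]
tool_rot: [-89.9, -0.1, 81.0]
force: [4.2, -0.2, 0.5]
grip_width: 0.0195
```

```bash
python3 legp.py|tail -1; python3 kn.py s20|tail -3; python3 -c "
from h import *
print(env.get_obs()['force'],env.get_obs()['wrist_torque'])"
```

```text
s -0.012044223044657474 lat 6.787510841031303e-06
 [   328    299      4      3      8]] [[319.5 239.5]
 [344.3 265.3]
 [329.5 300. ]]
[ 4.68009189 -0.05123358 -1.232508  ] [-0.11858126 -1.33209163  0.102479  ]
```

>>> carry_out(
  targets=[
    [[0,0,1.5],[0,0,0]],
    [[0,0,0],[0,0,0]],
    [[0,0,0],[0,0,0]],
  ],
)

```text
time_s: 25.0
tool_pos: [0.4742, 0.0975, 0.1465]
tool_rot: [-89.9, -0.1, 81.0]
force: [5.4, 0.3, 0.8]
grip_width: 0.0197
```

```bash
python3 legp.py|tail -1; python3 kn.py s21|tail -3; python3 -c "
from h import *
print(env.get_obs()['force'],env.get_obs()['wrist_torque'])"
```

```text
s -0.013261539637805356 lat 0.00014251838219951887
 [   328    299      4      3      8]] [[319.5 239.5]
 [344.3 265.3]
 [329.5 300. ]]
[4.67394932 0.00613784 0.3025874 ] [-0.14365941 -1.61674964  0.06809675]
```

>>> carry_out(
  targets=[
    [[0,0,-5],[0,0,0]],
    [[0,0,-10],[0,0,0]],
    [[0,0,-8],[0,0,0]],
    [[0,-10,0],[0,0,0]],
    [[0,-25,0],[0,0,0]],
    [[0,-35,0],[0,0,0]],
    [[0,-35,0],[0,0,0]],
    [[0,-35,0],[0,0,0]],
    [[0,-30,0],[0,0,0]],
    [[0,0,0],[0,0,0]],
    [[0,0,0],[0,0,0]],
  ],
)

```text
time_s: 26.15
tool_pos: [0.4963, 0.0935, 0.3161]
tool_rot: [-89.8, -0.1, 81.0]
force: [-0.3, -1.4, -1.9]
grip_width: 0.0191
```

```bash
python3 kn.py s22|tail -3; python3 -c "
from h import *
rows([.4116,-.3224,.28],80.2,step=36)"
```

```text
[   328    299      4      3      8]] [[319.5 239.5]
 [344.1 265.1]
 [329.5 300. ]]
from [0.4958 0.0934 0.315 ] [-8.971e+01 -4.000e-02  8.101e+01] t 26.2 F [ 0.4  0.1 -1.4] w 0.0195
12
[[[-35.3,2.9,1.5],[-0.02,0.07,0.0]],[[-35.3,2.9,1.5],[-0.02,0.07,0.0]],[[-35.3,2.9,1.4],[-0.02,0.07,0.0]],[[-35.3,2.9,1.4],[-0.02,0.07,0.0]],[[-35.3,2.9,1.3],[-0.02,0.07,0.0]],[[-35.3,2.9,1.3],[-0.02,0.07,0.0]],[[-35.3,2.9,1.3],[-0.02,0.07,0.0]],[[-35.3,2.9,1.2],[-0.02,0.07,0.0]],[[-35.3,2.9,1.2],[-0.02,0.07,0.0]],[[-35.3,2.9,1.1],[-0.02,0.07,0.0]],[[-35.3,2.9,1.1],[-0.02,0.07,0.0]],[[-35.3,2.9,1.1],[-0.02,0.07,0.0]]]
```

View pics/s22z.png

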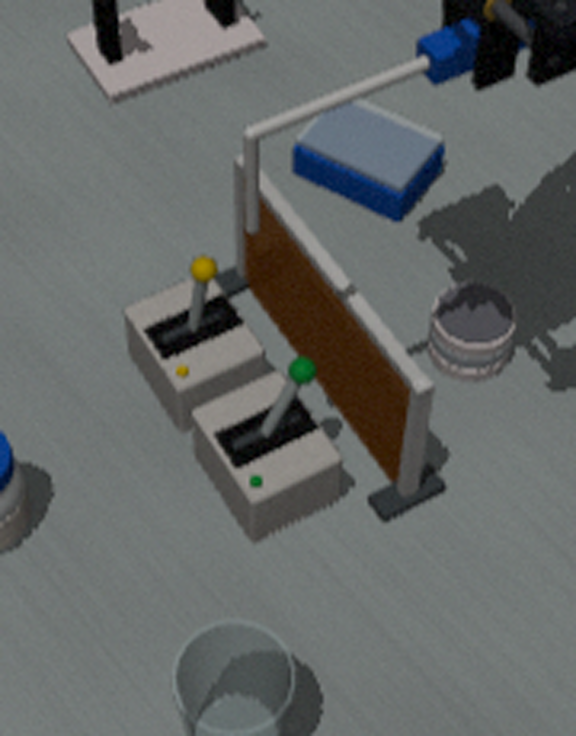

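>>> carry_out(
  targets=[
    [[-15,0,1],[0,0,0]],
    [[-30,0,1],[0,0.1,0]],
    [[-39,0,2],[0,0.1,0]],
    [[-39,0,2],[0,0.1,0]],
    [[-39,0,2],[0,0.1,0]],
    [[-39,0,2],[0,0.1,0]],
    [[-39,0,1],[0,0.1,0]],
    [[-39,0,1],[0,0.1,0]],
    [[-39,0,1],[0,0,0]],
    [[-39,0,1],[0,0,0]],
    [[-39,0,1],[0,0,0]],
    [[-20,0,0],[0,0,0]],
  ],
)

```text
time_s: 27.4
tool_pos: [0.4099, -0.3188, 0.3143]
tool_rot: [-89.7, -0.0, 80.0]
force: [-0.2, -0.5, -1.2]
grip_width: 0.0193
```

>>> carry_out(
  targets=[
    [[0,20,0],[0,0,0]],
    [[0,30,0],[0,0,0]],
    [[0,30,0],[0,0,0]],
    [[0,20,0],[0,0,0]],
    [[0,0,0],[0,0,0]],
    [[0,0,0],[0,0,0]],
  ],
)

```text
time_s: 28.0
tool_pos: [0.4123, -0.3147, 0.215]
tool_rot: [-89.7, -0.1, 80.3]
force: [0.4, -0.3, -0.7]
grip_width: 0.0195
```

```bash
python3 -c "
from h import *
rows([.4115,-.3236,.14],80.3,step=36)"
```

```text
from [ 0.4123 -0.3147  0.215 ] [-89.73  -0.09  80.26] t 28.0 F [ 0.4 -0.3 -0.7] w 0.0195
3
[[[-3.0,25.0,-0.4],[-0.09,-0.01,0.03]],[[-3.0,25.0,-0.3],[-0.09,-0.01,0.03]],[[-3.0,25.0,-0.3],[-0.09,-0.01,0.03]]]
```

>>> carry_out(
  targets=[
    [[-5,15,-0.5],[0,0,0]],
    [[-4,25,-0.5],[0,0,0]],
    [[0,20,0],[0,0,0]],
    [[0,15,0],[0,0,0]],
    [[0,0,0],[0,0,0]],
    [[0,0,0],[0,0,0]],
  ],
)

```text
time_s: 28.6
tool_pos: [0.4129, -0.3236, 0.1407]
tool_rot: [-89.9, -0.1, 80.3]
force: [0.0, -0.0, -0.9]
grip_width: 0.0192
```

```bash
python3 -c "
from h import *
rows([.4115,-.3236,.0833],80.3,step=36)
snap('wrist','w23.png')
im=snap('scene','s23.png')
cv2.imwrite('pics/s23z.png',cv2.cvtColor(cv2.resize(im[60:200,220:360],None,fx=4,fy=4,interpolation=cv2.INTER_CUBIC),cv2.COLOR_RGB2BGR))
"
```

```text
from [ 0.4129 -0.3236  0.1407] [-8.985e+01 -5.000e-02  8.031e+01] t 28.6 F [ 0.  -0.  -0.9] w 0.0192
2
[[[-0.1,28.7,0.6],[-0.07,0.01,0.03]],[[-0.1,28.7,0.7],[-0.07,0.01,0.03]]]
```

View pics/w23.png

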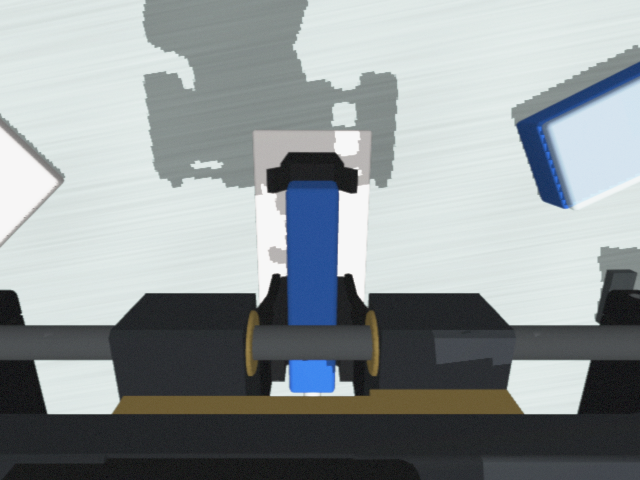

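View pics/s23z.png

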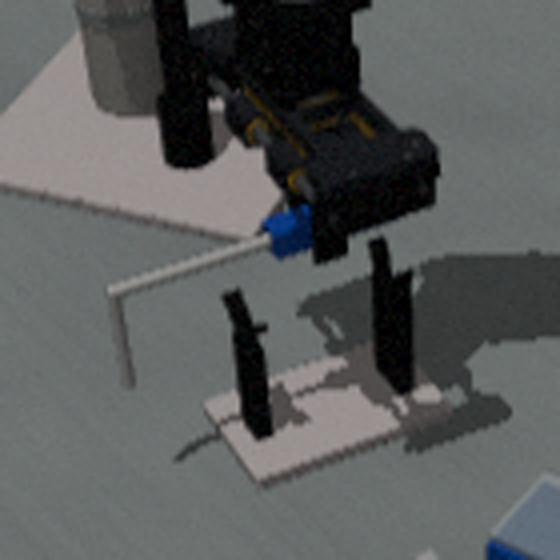

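Aligned with the notches (handle centred at col 312 over the rear U, col 267–357). Lowering.

>>> carry_out(
  targets=[
    [[0,20,0],[0,0,0]],
    [[0,18,0],[0,0,0]],
    [[0,10,0],[0,0,0]],
    [[0,5,0],[0,0,0]],
    [[0,3,0],[0,0,0]],
    [[0,0,0],[0,0,0]],
    [[0,0,0],[0,0,0]],
  ],
)

```text
time_s: 29.4
tool_pos: [0.4129, -0.3234, 0.0849]
tool_rot: [-89.9, -0.1, 80.3]
force: [-0.5, 0.2, -0.8]
grip_width: 0.0193
```

>>> carry_out(
  targets=[
    [[0,1.5,0],[0,0,0]],
    [[0,1,0],[0,0,0]],
    [[0,0,0],[0,0,0]],
    [[0,0,0],[0,0,0]],
  ],
)

```text
time_s: 29.8
tool_pos: [0.4131, -0.3236, 0.0832]
tool_rot: [-89.9, -0.1, 80.3]
force: [-2.6, 1.2, 6.0]
grip_width: 0.0196
```

```bash
python3 -c "
from h import *
im=snap('scene','s24.png')
cv2.imwrite('pics/s24z.png',cv2.cvtColor(cv2.resize(im[60:200,220:360],None,fx=4,fy=4,interpolation=cv2.INTER_CUBIC),cv2.COLOR_RGB2BGR))
"
```

```text
(no output)
```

View pics/s24z.png

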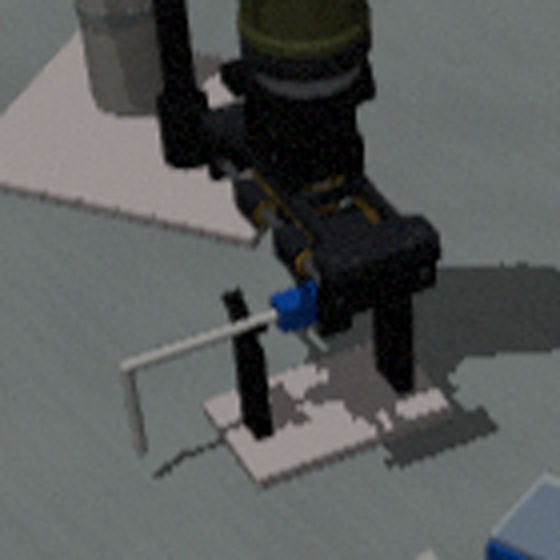

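Contact at 6 N, seated as before. Release and withdraw.

>>> carry_out(
  targets=[
    [[0,0,0],[0,0,0]],
    [[0,0,0],[0,0,0]],
    [[0,0,0],[0,0,0]],
    [[0,0,0],[0,0,0]],
    [[0,0,0],[0,0,0]],
    [[0,0,0],[0,0,0]],
    [[0,0,0],[0,0,0]],
    [[0,0,0],[0,0,0]],
    [[0,0,0],[0,0,0]],
    [[0,0,0],[0,0,0]],
  ],
  jaw=1,
)

```text
time_s: 30.85
tool_pos: [0.4125, -0.3231, 0.0818]
tool_rot: [-89.8, -0.1, 80.3]
force: [0.7, 0.3, 0.5]
grip_width: 0.0854
```

>>> carry_out(
  targets=[
    [[0,-15,0],[0,0,0]],
    [[0,-25,0],[0,0,0]],
    [[0,-35,0],[0,0,0]],
    [[0,-35,0],[0,0,0]],
    [[0,-35,0],[0,0,0]],
    [[0,-20,0],[0,0,0]],
    [[0,0,0],[0,0,0]],
    [[0,0,0],[0,0,0]],
    [[0,0,0],[0,0,0]],
    [[0,0,0],[0,0,0]],
  ],
)

```text
time_s: 31.85
tool_pos: [0.4123, -0.323, 0.2457]
tool_rot: [-89.7, -0.1, 80.3]
force: [0.1, 0.4, -0.4]
grip_width: 0.0871
```

```bash
python3 kn.py s25|tail -3; python3 -c "
from h import *
snap('wrist','w25.png');snap('top','t25.png')"
```

```text
[   328    299      4      3      8]] [[319.5 239.5]
 [344.2 265.1]
 [329.5 300. ]]
```

View pics/w25.png

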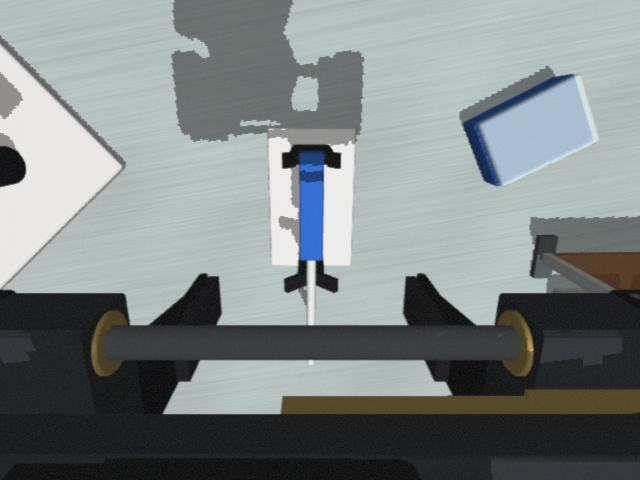

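View pics/s25.png

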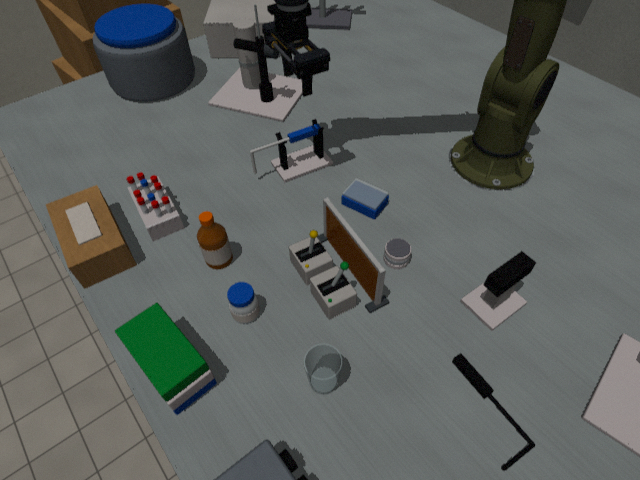

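View pics/t25.png

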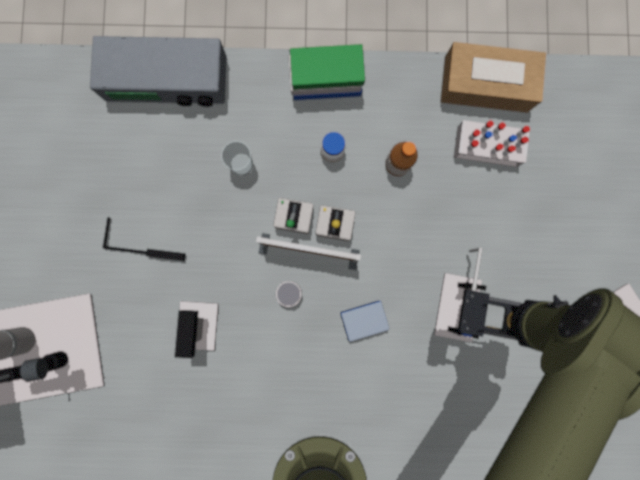

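```bash
python3 -c "
from h import *
print(env.sign_off())"
```

```text
the job is handed in; nothing more can be done
None
```

The lamp lever is on, the hook is back in the rest, and the job is handed in at about 32 s of the 72 s allowed. I drew the hook out of the sleeve by its rod, laid it in the rest and let go. I then took it by the blue handle, reached over the shield and pulled the green lever to its stop with the bent end. Finally I laid the hook back in the rest, opened the fingers and lifted away about 160 mm.

**Lever:** In the scene camera the green knob sits at (344.2, 265.1), against (344.6, 265.8) predicted for fully on. It stopped moving while the pull force kept rising to about 5 N, and it stayed put after I let go.

**Other things:** In the last top and scene pictures the yellow lever, shield, bystanders and black look-alike hook are where they started.

**Hook:** It lies in both notches, and the force reading is about zero with the gripper clear.

**Shield clearance:** By calculation the fingertips passed about 17 mm above the shield's top edge at the furthest reach. I saw no contact in the pictures or the force readings.

No check failed. One early wrist-camera reading put the front upright of the rest about 5 mm to the side, at odds with the plate and rear upright. A closer view showed the rod centred, so I ignored that reading.

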